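# Fold out the crank and wind the lift stage up to the dispensing needle

## Task

The white plate on the lift stage has to come up to the dispensing needle. Flip the stage's stowed crank arm right over until it lies flat with its black knob standing up, then wind the crank clockwise to raise the plate until about 10 mm of air is left between plate and needle tip, and let go. Never run the plate into the needle, and leave the plate lying in its tray and everything else on the bench where it is.

Things in the scene. Friction and masses are not known exactly. Their poses are not given: they have to be found in the camera images.
- hub (a point): Fold hinge of the crank, on its vertical turning axis, 126 mm above the bench, in a dark clevis 26 mm across on the white gear housing (top at 95 mm, flange to 99 mm). A point of the bolted-down machine: it does not turn with the crank. Its x axis points level from the hub to the stowed knob, y is level, z up. The tray's centre lies 220 mm from it along -y. The machine's base is 220 x 460 mm.
- crank_arm (a joint): Fold angle of the arm about the hub's y axis: 0 = stowed, arm level along the hub's +x, knob down in a 38 mm wide well that leaves no room to grip it and stops the crank turning; 1.57 = arm upright, knob level along +x; 3.14 = folded out against its stop, knob up, arm along the hub's -x (before winding). Stiff (0.1 N m): stays at any angle.
- bar_mid (a point): Middle of the free part of the crank arm, 40 mm from the hinge; its x axis runs from hinge to knob. Aluminium bar 16 mm wide, 12 mm thick, reaching 86 mm from the hinge; stowed, its underside is 25 mm above the housing. Pinched across its sides it turns stiffly in the grip, so tilt the hand with it; the knob (84 mm long from the bar's middle) soon meets the hand: let go and push it on over.
- knob_mid (a point): Middle of the black knob, a freely spinning round grip 25 mm across and 78 mm long, square to the arm and 75 mm from the hinge; its middle is 45 mm from the bar's middle. Folded out it stands upright, its middle 171 mm above the bench, and circles the hub at 75 mm radius.
- crank (a joint): Turning angle of the crank about the vertical axis through the hub: 0 at the start, grows clockwise seen from above. One turn clockwise raises the tray by 25 mm; anticlockwise lowers it. Friction (0.2 N m) holds it where it is left.
- tray (a point): Centre of the floor of the grey lifting tray (122 mm square, lip 5 mm high), 60 mm above the bench at the start.
- plate_top (a point): Centre of the top face of the loose white plate (100 x 100 x 10 mm, blue strips on it) that lies in the tray, 4 mm of play all round.
- nozzle (a point): Tip of the dispensing needle, above the middle of the tray, pointing down; the bare steel needle is 10 mm long, below an orange hub. It does not move while you work; its height differs from start to start (102 to 122 mm above the bench). Head, black beam (up to 0.33 m high) and column (0.41 m) stand on the far side of the tray as seen from the hub.
- caliper: Bystander: digital caliper, 150 mm long, steel with a black body.
- spare_syringe: Bystander: clear spare syringe lying down, 160 mm long.
- jar: Bystander: amber jar with black cap, 62 mm across, 85 mm tall.
- tip_box: Bystander: clear box with blue lid, 75 x 100 x 42 mm.
- bracket: Bystander: orange printed angle bracket, 80 x 50 x 58 mm.
- driver: Bystander: screwdriver with green handle, 170 mm long.
- scraper: Bystander: scraper with grey handle, 190 mm long, on the green mat.
- plate: The loose white plate itself, origin at the centre of its underside.
- head: The dispensing head with needle, beam and carriage, origin at the needle tip.
Things that resemble listed ones, but are neither listed nor needed, are in the scene too. What is meant by the plate is not orange, and is the larger of those in its own colour.

How it is judged:
On the way:
1. the crank arm is folded right over against its stop (at least 3.0 rad), before the plate is raised (value of joint crank_arm above 3 rad and value of joint crank below 1.5 rad), for 0.2 s.
At the end, for the whole second after the job is handed in: The needle tip stands 6 to 14 mm above the plate's top face, the crank is at rest and still folded out flat (at least 3.0 rad), and the plate lies flat on the floor of its tray (z of nozzle in the frame of plate_top between 0.006 and 0.014 m and value of joint crank_arm above 3 rad and velocity of joint crank between -0.05 and 0.05 rad/s and distance between plate_top and tray below 0.017 m and angle between plate_top's own z axis and vertical below 0.03 rad); the robot touches nothing.
It fails at once if the plate pushed against the needle (more than 1 N) (contact force between plate and head above 1 N).
It fails at once if anything else on the bench moved by more than 30 mm (distance of any of caliper, spare_syringe, jar, tip_box, bracket, driver, scraper from where it was at the start of the episode above 0.03 m).
It also fails if it takes over 70 s, if anything falls off the work surface, if the arm or the gripper's body presses on something with over 40 N, if the wrist force passes 120 N, or if a joint passes its speed limit or range.

## Robot

A 6-joint arm with a two-finger parallel gripper is mounted at the origin on the work surface. World frame = base frame: x ahead of the robot, y to its left, z up, the work surface at z = 0. Lengths are in m, angles in rad, forces in N, time in s.
With the tool pointing down it reaches from about 0.225 to 0.875 m from the base axis. Payload 3.4 kg.
Tool frame: the origin (TCP) lies midway between the tips of the shut fingers; the grasp point (between the pads) lies 19 mm behind it (manip.pinch_z is the z of the grasp point in the tool frame, in m); z points along the fingers, x is the direction in which the jaws open and shut, and the axes are right-handed (so a half turn about z gives the same grasp; the last joint's range is limited). The gripper opens to 85 mm and grips with 20 to 120 N. Pads are 22 mm wide; open, the fingers measure 114 mm over their backs; the gripper's body (76 mm by 85 mm) begins 54 mm behind the grasp point. The pads swing forward as they close: fully open they stand 13 mm farther back than shut.
Start: joints at [1.057, 0.276, 1.505, -0, 1.361, -0.121], TCP at [0.22, 0.531, 0.231] pointing down, gripper open.
Joint ranges: [-2.89, 2.89], [-0.75, 2.08], [0.22, 2.7], [-1.18, 4.32], [0.11, 2.71], [-2.7, 2.7]. Speed limits (rad/s): [2.57, 2.57, 3.14, 3.14, 3.14, 3.14].

## Interface

Orientations are given as a unit quaternion [w, x, y, z].
In Python, from rig import manip gives the robot as it stands. The module is installed in compiled form; this text tells all that it offers.
- The arm moves only by the tool drive_tool, never from a script. Its argument "steps" is a list of rows, each a list of 5 numbers: the shift along the tool's x, y, z in mm, then the turn about the tool's z in rad, then the gripper command: -1 is shut, 1 is fully open, values between are in proportion. A call has 1 to 5 rows; each row is the pose to reach, as a shift and turn from the pose measured when the call began, along the tool's axes at that moment; what a row does not reach only later rows make up. A row lasts 1/10 s, in which the tool goes at most 50 mm and 8.59 degrees, less where a joint would pass 70% of its speed; a pose out of reach is approached as far as the arm can. A call with a gripper value outside its range is refused whole. The fingers move at their own pace and stop on an object; "squeeze" is the grip in N (left out, the last holds). Time passes only in rows, so rows that repeat a pose let the fingers close. It gives the time, the measured TCP pose, the force and the opening at its end, in the units of the state.
- manip.get_state(): the state, without advancing time (a new reading comes with each control period).
- manip.get_image(name): name is "side" or "top"; returns the picture (384x512x3 uint8, blue, green, red); there is no depth.
- manip.get_calibration(name): a dict with "camera_matrix" (3x3 intrinsics, pixels), "distortion" ([k1, k2, p1, p2, k3] as OpenCV has them; the pictures are not rectified), "rvec" (rotation vector, rad) and "tvec" (3), from world to camera coordinates, as OpenCV has them. Camera axes: x right, y down, z forward; pixel columns grow to the right and rows downward; lengths in m; the calibration is good to about 2 mm. A picture is of the moment at which its call begins. get_calibration takes no time and is no camera call.
- manip.sign_off(): hands the job in, once; it reports no verdict.
Trained networks look in the newest picture that a camera, given by its name, has taken for a name from the list of things; names that differ only in an ending like _2 or _b are one class to them, and where a whole thing is asked for, a point or a joint stands for the part that bears it (a point fixed in the world has none). Each returns a list of dicts, best first, with "conf" (0 to 1); they miss things now and then, are a little off and sometimes report something else, mostly with a low value. They report only what shows in the picture. A call takes as long as a camera call. They do not tell look-alikes from the thing itself.
- manip.masks_of(camera, name): "pixels" (384x512 bool, what is visible of it) and "location" ([column, row] in pixels, amid what is visible of it).
The state is a dict: "clock": time; "qpos": joint angles; "qd": joint speeds; "effort": joint torques, N m; "position": TCP position; "ee_rot": TCP orientation; "contact_force": force on the tool from outside, world axes, zero at the start; "moment": the same for the moment, N m; "width": finger opening in m.
Only numpy, scipy, OpenCV 4.12 (cv2) and the standard library are available. Lean on these libraries where they do the work, as an engineer would, in place of code of your own. Each camera call takes 0.05 s, during which the arm holds its last target.

## Working session

There is one attempt and no reset: what is moved stays moved. The work goes in short steps, Python scripts to look and compute and a tool call to move; the robot and the scene stay as the last step left them, time stands still between calls to the robot, and variables do not carry over. Pictures are saved under pics/ and viewed, and the job is handed in when it is done.

Besides the shell and the picture viewer there is one more tool, called after "Call:" in YAML: its name, and indented under it one key for each argument. drive_tool: Moves the arm, as the interface text tells. Its arguments: {"type":"object","properties":{"steps":{"type":"array","items":{"type":"array","items":{"type":"number"}}},"squeeze":{"type":"number"}},"required":["steps"]}

```bash
mkdir -p pics; ls; python3 - <<'E'
from rig import manip
import cv2
print(manip.get_state(), manip.pinch_z)
for n in("side","top"):
    im=manip.get_image(n); cv2.imwrite(f"pics/{n}0.png",im)
    c=manip.get_calibration(n); print(n,c)
E
```

```text
pics
{'clock': 0.0, 'qpos': array([ 1.05701473e+00,  2.76633265e-01,  1.50610010e+00, -1.16081287e-05,
        1.36067666e+00, -1.21029209e-01]), 'qd': array([-7.01548968e-05, -1.40999340e-03, -2.03851525e-05, -5.15460525e-04,
       -5.56436553e-04,  7.15627945e-04]), 'effort': array([ 4.06503941e-04, -4.16785240e+01, -2.45802355e+01, -3.87684195e-04,
        1.11301109e-02, -1.35552591e-05]), 'position': array([0.21984788, 0.5307699 , 0.23043103]), 'ee_rot': array([ 4.14968769e-04,  8.31483400e-01,  5.55548855e-01, -8.08418483e-04]), 'contact_force': array([ 0.74768303,  0.2597065 , -0.09824388]), 'moment': array([-0.05402791, -0.01000569, -0.01880322]), 'width': 0.08570827676040708} -0.0187
side {'camera_matrix': array([[436.10136937,   0.        , 256.09775068],
       [  0.        , 436.10136937, 194.94043023],
       [  0.        ,   0.        ,   1.        ]]), 'distortion': array([0.05078182, 0.        , 0.        , 0.        , 0.        ]), 'rvec': array([ 2.10378826,  0.88772059, -0.42880294]), 'tvec': array([-0.29652904, -0.20216219,  1.67389185])}
top {'camera_matrix': array([[485.04594695,   0.        , 256.10938002],
       [  0.        , 485.04594695, 191.98279203],
       [  0.        ,   0.        ,   1.        ]]), 'distortion': array([0.00272096, 0.        , 0.        , 0.        , 0.        ]), 'rvec': array([ 2.09713165, -2.14569662,  0.19653926]), 'tvec': array([-0.09394434,  0.53991414,  1.59709151])}
```

View pics/side0.png

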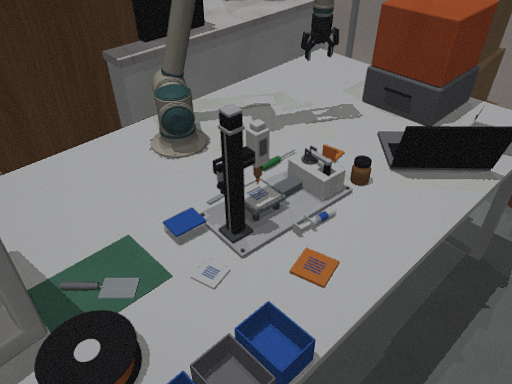

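View pics/top0.png

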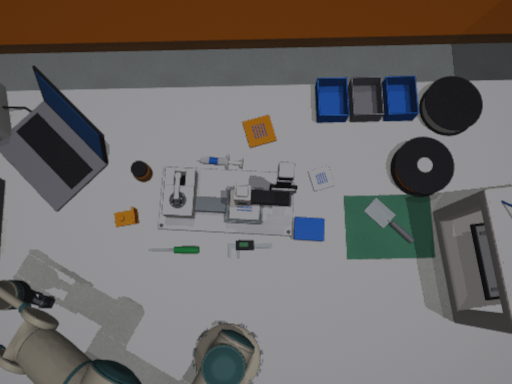

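```bash
cat > h.py <<'E'
import numpy as np, cv2
from scipy.optimize import least_squares
from rig import manip
C={n:manip.get_calibration(n) for n in("side","top")}
def proj(n,P):
    c=C[n]; return cv2.projectPoints(np.array(P,float).reshape(-1,1,3),c["rvec"],c["tvec"],c["camera_matrix"],c["distortion"])[0].reshape(-1,2)
def tri(ps,pt):
    f=lambda X: np.r_[proj("side",X)[0]-ps, proj("top",X)[0]-pt]
    r=least_squares(f,[0.4,0.2,0.1]); return r.x, np.abs(r.fun).max()
def atz(n,p,z):
    f=lambda X: proj(n,[X[0],X[1],z])[0]-p
    return least_squares(f,[0.4,0.2]).x
def crop(n,im,x0,y0,x1,y1,k,name):
    cv2.imwrite(name,cv2.resize(im[y0:y1,x0:x1],None,fx=k,fy=k,interpolation=cv2.INTER_CUBIC))
E
python3 - <<'E'
from h import *
for n in("side","top"):
    c=C[n];R=cv2.Rodrigues(c["rvec"])[0];print(n,"cam pos",-R.T@c["tvec"])
    for k in ["hub","bar_mid","knob_mid","tray","plate_top","nozzle","jar","bracket","driver","tip_box","spare_syringe","caliper"]:
        print(k,[(np.round(m["location"],1),round(m["conf"],2),int(m["pixels"].sum())) for m in manip.masks_of(n,k)][:3])
s=cv2.imread("pics/side0.png");t=cv2.imread("pics/top0.png")
crop("s",s,190,90,390,240,4,"pics/s0c.png");crop("t",t,110,140,310,270,4,"pics/t0c.png")
E
```

```text
side cam pos [ 1.23497934 -0.78351598  0.88974249]
hub [(array([259.6, 182.6]), 0.72, 10565)]
bar_mid [(array([327.9, 162.5]), 0.7, 187)]
knob_mid [(array([327.3, 166.6]), 0.56, 72)]
tray [(array([267.9, 203.2]), 0.58, 242), (array([326.4, 167.2]), 0.57, 66)]
plate_top [(array([315.3, 267.8]), 0.97, 1130), (array([213. , 274.2]), 0.75, 635), (array([113.9, 286.9]), 0.68, 1015)]
nozzle [(array([255.9, 151.8]), 0.7, 1405), (array([257.2, 185.3]), 0.27, 10679)]
jar [(array([254.8, 152.1]), 0.42, 1332), (array([273.7, 164.5]), 0.41, 119)]
bracket [(array([331.8, 151.1]), 0.77, 217)]
driver [(array([272.8, 160.9]), 0.63, 137)]
tip_box [(array([185.3, 226.9]), 0.94, 1046)]
spare_syringe [(array([315.3, 216.7]), 0.97, 397), (array([324.3, 156.1]), 0.39, 229)]
caliper [(array([358.7, 172. ]), 0.69, 481)]
top cam pos [ 0.23000661 -0.10774105  1.66928815]
hub [(array([225.4, 198.4]), 0.6, 7986)]
bar_mid []
knob_mid [(array([175.4, 181. ]), 0.29, 164)]
tray [(array([236.3, 221.7]), 0.57, 193)]
plate_top [(array([322. , 175.7]), 0.88, 479), (array([384.2, 214.9]), 0.7, 701), (array([245., 212.]), 0.69, 490)]
nozzle [(array([263.2, 194. ]), 0.77, 1051)]
jar [(array([145. , 171.3]), 0.85, 349), (array([178.6, 180.3]), 0.72, 162)]
bracket [(array([125.2, 216.5]), 0.72, 369)]
driver [(array([187.9, 248.4]), 0.5, 253)]
tip_box [(array([309.6, 225.7]), 0.71, 726), (array([242.9, 220.3]), 0.7, 249)]
spare_syringe [(array([221.6, 162.6]), 0.56, 276)]
caliper [(array([239.1, 246.9]), 0.74, 301), (array([244.2, 210. ]), 0.15, 487)]
```

View pics/s0c.png

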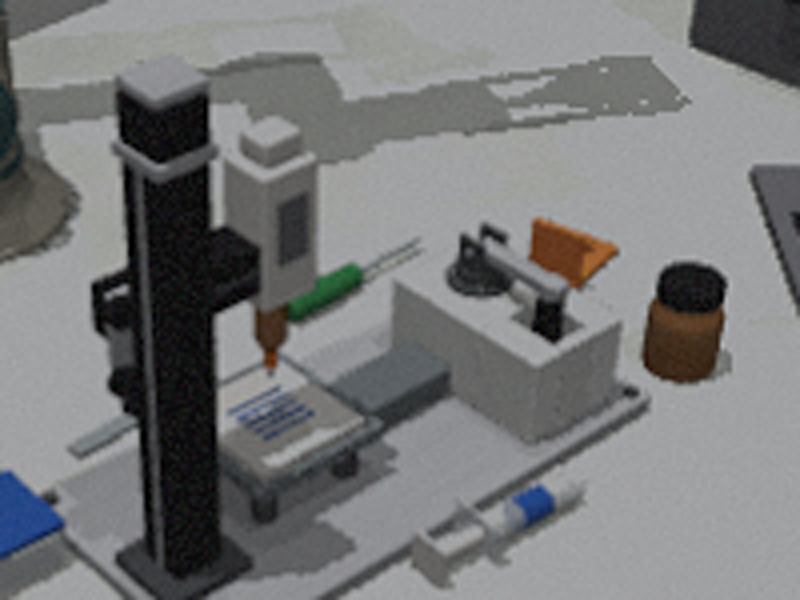

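View pics/t0c.png

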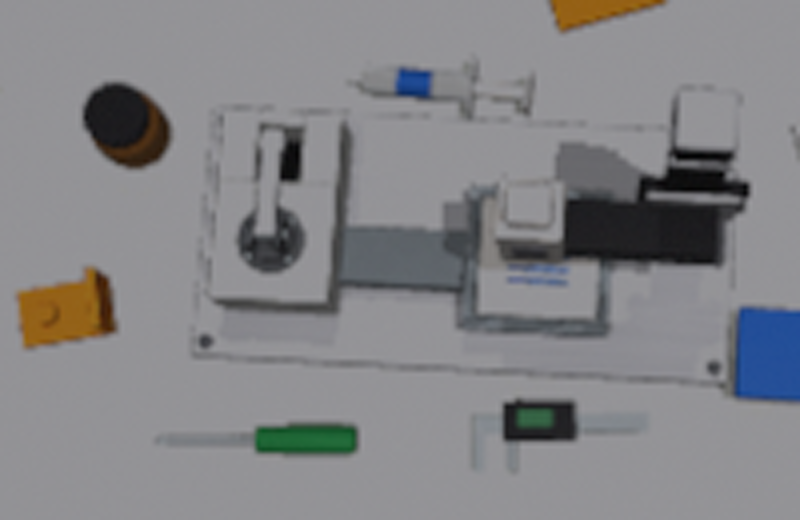

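```bash
python3 - <<'E'
from h import *
T=lambda x,y:np.array([110+x/4-.375,140+y/4-.375]); S=lambda x,y:np.array([190+x/4-.375,90+y/4-.375])
print("hub",atz("top",T(268,236),.126),atz("side",S(482,252),.126), tri(S(482,252),T(268,236)))
print("armend top",atz("top",T(271,128),.132), tri(S(562,287),T(271,130)))
a=atz("top",T(205,341),.012);b=atz("top",T(715,367),.012);print(a,b,np.degrees(np.arctan2(*(b-a)[::-1])))
# base outline corners
for p in[(213,106),(193,354),(729,384)]: print(atz("top",T(*p),.012))
print("plate corners",[atz("top",T(*p),.075) for p in [(477,313),(597,321)]])
print("nozzle side",S(270,372))
# bar edges
print(atz("top",T(259,200),.132),atz("top",T(281,200),.132))
E
```

```text
hub [0.5074476  0.15103501] [0.51761876 0.15011661] (array([0.51074231, 0.15433308, 0.12012457]), np.float64(0.9299869021757559))
armend top [0.59556604 0.14831691] (array([0.5955531 , 0.14979579, 0.13024685]), np.float64(0.4692462714718886))
[0.43757221 0.22354968] [ 0.40512295 -0.21360987] -94.2451368536532
[0.64515911 0.21947529]
[0.42659302 0.23369229]
[ 0.39029532 -0.22505828]
plate corners [array([ 0.44779826, -0.01413904]), array([ 0.43883381, -0.11334548])]
nozzle side [257.125 182.625]
[0.53608085 0.15754563] [0.53566453 0.13976377]
```

```bash
cat >> h.py <<'E'
def avg(n,k): return np.mean([manip.get_image(n).astype(np.float32) for _ in range(k)],0)
def overlay(n,im,x0,y0,x1,y1,k,name,lines):
    o=cv2.resize(np.clip(im[y0:y1,x0:x1]*1.3,0,255).astype(np.uint8),None,fx=k,fy=k,interpolation=cv2.INTER_CUBIC)
    for P,col in lines:
        q=((proj(n,P)-[x0,y0]+.5)*k-.5)
        cv2.polylines(o,[np.round(q*16).astype(np.int32)],False,col,1,cv2.LINE_AA,4)
    cv2.imwrite(name,o)
class M:
    def __init__(s,x,y,yaw):
        s.o=np.array([x,y,0.126]);c,n=np.cos(yaw),np.sin(yaw);s.R=np.array([[c,-n,0],[n,c,0],[0,0,1]])
    def w(s,P): return np.array(P,float)@s.R.T+s.o
def model(m,zn=None,top=.070):
    a=np.linspace(0,2*np.pi,30)
    L=[]
    L.append((m.w(np.c_[13*np.cos(a),13*np.sin(a),0*a-27]/1e3),(0,255,255)))
    b=[(0,-8,6),(86,-8,6),(86,8,6),(0,8,6),(0,-8,6)];L.append((m.w(np.array(b)/1e3),(0,255,0)))
    z=(top*1e3-126)
    b=[(-50,-270,z),(50,-270,z),(50,-170,z),(-50,-170,z),(-50,-270,z)];L.append((m.w(np.array(b)/1e3),(0,0,255)))
    z=60-126+5
    b=[(-61,-281,z),(61,-281,z),(61,-159,z),(-61,-159,z),(-61,-281,z)];L.append((m.w(np.array(b)/1e3),(255,255,0)))
    if zn: L.append((m.w([(0,-.22,zn-.126),(0,-.22,zn-.116)]),(255,0,255)))
    return L
E
python3 - <<'E'
from h import *
s=avg("side",16);t=avg("top",6);np.save("s0.npy",s);np.save("t0.npy",t)
m=M(.510,.1545,np.radians(-4.1))
overlay("top",t,150,160,270,230,6,"pics/ot1.png",model(m,.11))
overlay("side",s,220,130,350,225,6,"pics/os1.png",model(m,.11))
E
```

```text
(no output)
```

View pics/ot1.png

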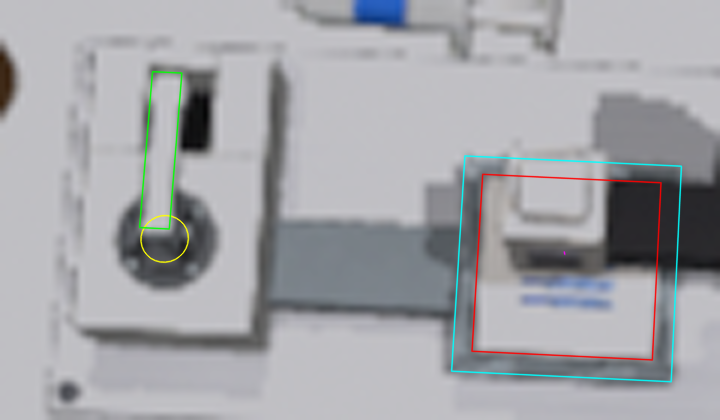

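View pics/os1.png

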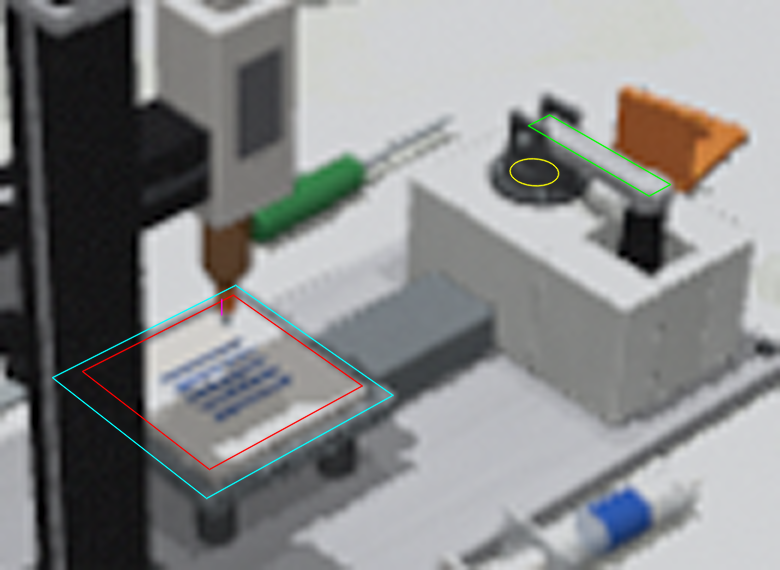

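```bash
python3 - <<'E'
from h import *
s=np.load("s0.npy");t=np.load("t0.npy")
m=M(.510,.1525,np.radians(-3.6))
overlay("top",t,160,165,200,215,12,"pics/ot2.png",model(m,.11))
overlay("side",s,295,140,345,180,14,"pics/os2.png",model(m,.11))
overlay("side",s,230,160,290,215,12,"pics/os3.png",[])
E
```

```text
(no output)
```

View pics/ot2.png

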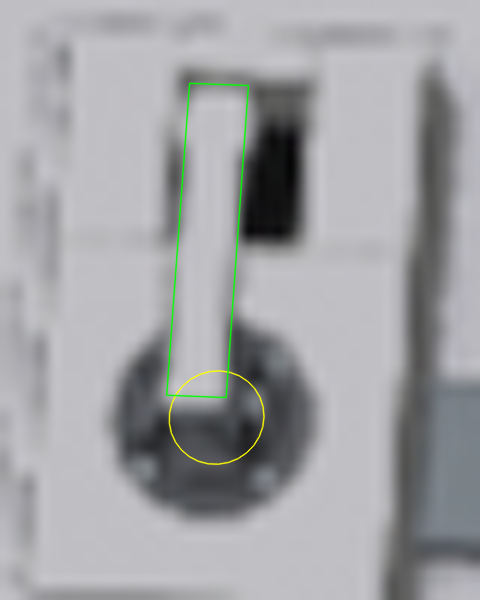

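View pics/os2.png

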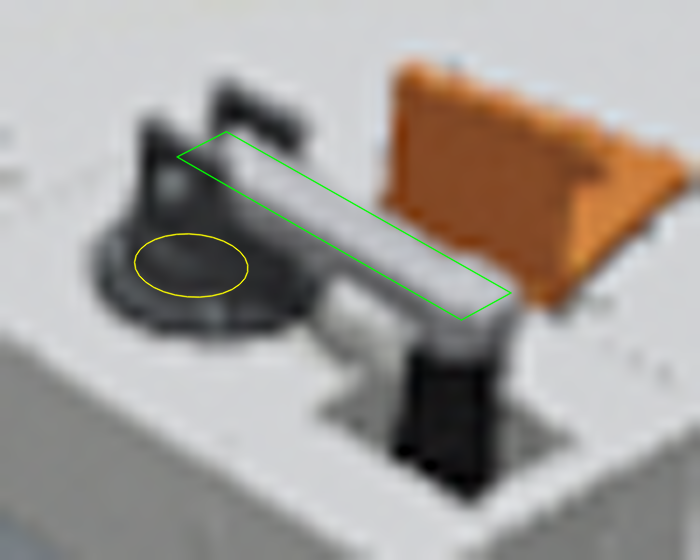

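View pics/os3.png

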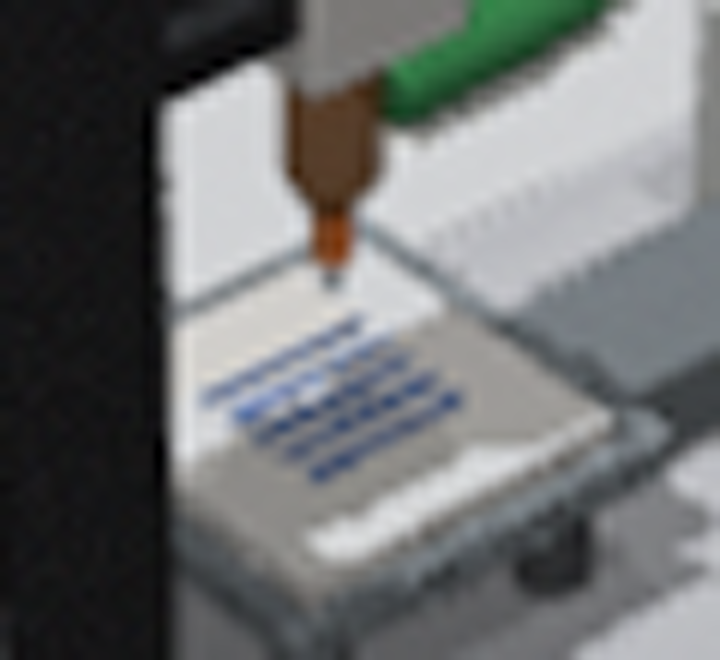

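```bash
python3 - <<'E'
from h import *
m=M(.510,.1525,np.radians(-3.8))
p=m.w([0,-.22,.07-.126]);print(p,proj("side",p))
for z in(.1,.105,.11,.115,.12): print(z,proj("side",[p[0],p[1],z]))
c=atz("side",[257.3,192.9],.07);print(c)
for z in(.1,.105,.11,.115,.12): print(z,proj("side",[c[0],c[1],z])-[257.3,192.9])
s=np.load("s0.npy")
overlay("side",s,240,170,280,205,18,"pics/os4.png",[(m.w([[x,-.22+y,-.056] for x,y in [(-.05,-.05),(.05,-.05),(.05,.05),(-.05,.05),(-.05,-.05)]]),(0,0,255))])
E
```

```text
[ 0.49541974 -0.06701632  0.07      ] [[256.25784023 193.08825402]]
0.1 [[256.23555494 185.19843232]]
0.105 [[256.23177816 183.8611214 ]]
0.11 [[256.22798314 182.51729302]]
0.115 [[256.22416973 181.16689553]]
0.12 [[256.22033778 179.80987666]]
[ 0.49696529 -0.06412989]
0.1 [[-7.16556397e-03 -7.88831246e+00]]
0.105 [[-8.37614025e-03 -9.22535738e+00]]
0.11 [[-9.59145617e-03 -1.05689155e+01]]
0.115 [[-1.08115416e-02 -1.19190384e+01]]
0.12 [[-1.20364266e-02 -1.32757782e+01]]
```

View pics/os4.png

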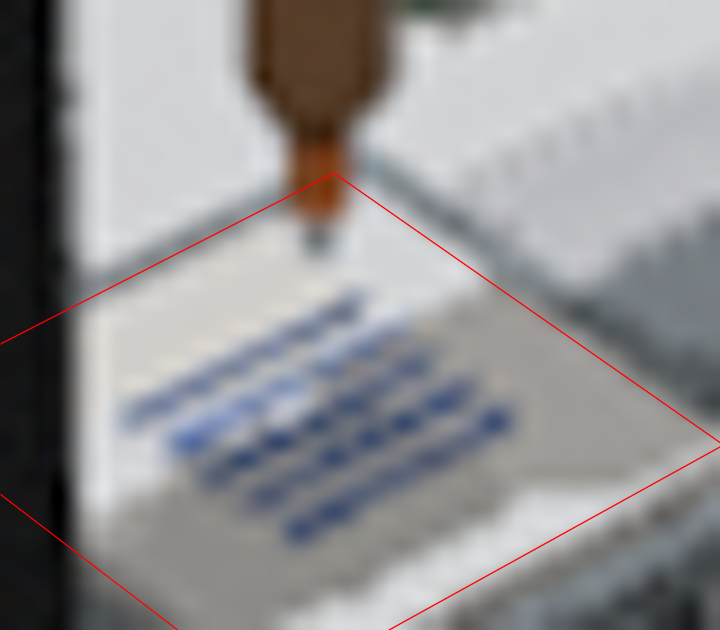

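```bash
cat >> h.py <<'E'
from scipy.spatial.transform import Rotation as Ro
def go(p,yaw=None):
    """print tool-frame shift (mm) and turn to reach world TCP p with tool-x yaw (deg)"""
    st=manip.get_state();w=st["ee_rot"];R=Ro.from_quat([w[1],w[2],w[3],w[0]]).as_matrix()
    d=R.T@(np.array(p)-st["position"])*1e3
    cur=np.degrees(np.arctan2(R[1,0],R[0,0]));t=0 if yaw is None else -np.radians(yaw-cur)
    print("d",np.round(d,1),"turn",round(t,3),"yaw",round(cur,1),"tilt",np.round(R[:,2],3),"pos",np.round(st["position"],4),"F",np.round(st["contact_force"],1),"w",round(st["width"],4),"t",round(st["clock"],2))
E
python3 -c "
from h import *
go([.55,.15,.2],86.2)"
```

```text
d [-226.   450.7   31.3] turn -0.326 yaw 67.5 tilt [ 0.  0. -1.] pos [0.2201 0.5312 0.2313] F [-0.4  0.7  0.1] w 0.0851 t 2.4
```

Call:
drive_tool:
  steps:
    - [-20, 40, 0, -0.1, 1]
    - [-40, 80, 0, -0.2, 1]
    - [-60, 120, 0, -0.326, 1]
    - [-80, 160, 0, -0.326, 1]
    - [-100, 200, 0, -0.326, 1]
  squeeze: 40

```text
clock: 2.9
position: [0.3675, 0.361, 0.2315]
ee_rot: [0.0, 0.73, 0.683, 0.0]
contact_force: [0.6, 0.7, -0.3]
width: 0.0852
```

```bash
python3 -c "
from h import *
go([.55,.15,.18],86.2)"
```

```text
d [-198.4  196.    51.5] turn 0.0 yaw 86.2 tilt [ 0.001  0.    -1.   ] pos [0.3675 0.361  0.2315] F [ 0.6  0.7 -0.3] w 0.0852 t 2.9
```

Call:
drive_tool:
  steps:
    - [-34, 34, 0, 0, 0]
    - [-68, 67, 0, 0, 0]
    - [-101, 100, 10, 0, 0]
    - [-134, 133, 20, 0, 0]
    - [-167, 165, 30, 0, 0]

```text
clock: 3.4
position: [0.5224, 0.1818, 0.2014]
ee_rot: [0.0, 0.73, 0.683, 0.001]
contact_force: [0.3, 0.3, 0.2]
width: 0.0426
```

```bash
python3 -c "
from h import *
go([.55,.15,.17],86.2)"
```

```text
d [-29.9  29.7  31.5] turn -0.0 yaw 86.2 tilt [ 0.001  0.001 -1.   ] pos [0.5224 0.1818 0.2014] F [0.3 0.3 0.2] w 0.0426 t 3.4
```

Call:
drive_tool:
  steps:
    - [-15, 15, 10, 0, 0]
    - [-30, 30, 25, 0, 0]
    - [-30, 30, 31, 0, 0]
    - [-30, 30, 31, 0, 0]

```text
clock: 3.8
position: [0.5495, 0.1497, 0.1693]
ee_rot: [-0.001, 0.731, 0.683, -0.0]
contact_force: [0.2, -0.3, -0.2]
width: 0.043
```

```bash
python3 - <<'E'
from h import *
go([.55,.15,.107],86.2)
s=avg("side",2);t=avg("top",2)
overlay("top",t,140,150,220,220,9,"pics/t3.png",[])
overlay("side",s,280,110,360,180,9,"pics/s3.png",[])
E
```

```text
d [ 0.3  0.6 62.3] turn -0.001 yaw 86.1 tilt [-0.002  0.001 -1.   ] pos [0.5495 0.1497 0.1693] F [ 0.2 -0.3 -0.2] w 0.043 t 3.8
```

View pics/t3.png

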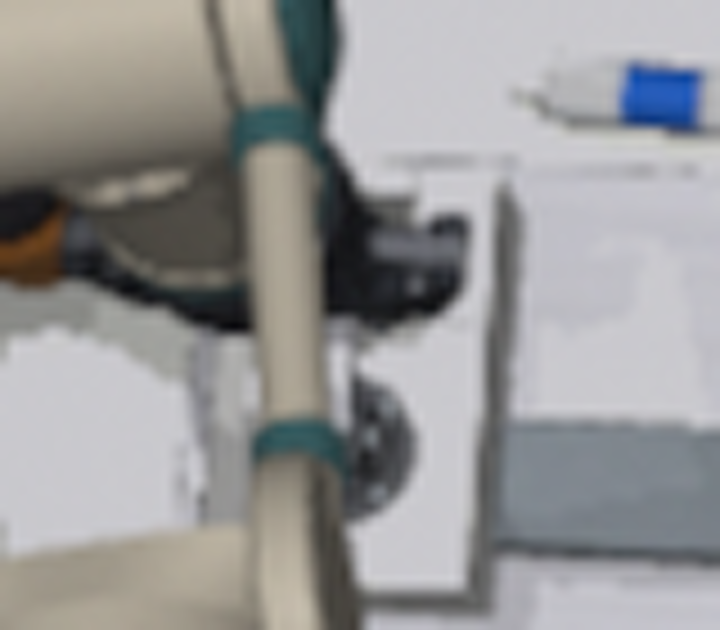

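View pics/s3.png

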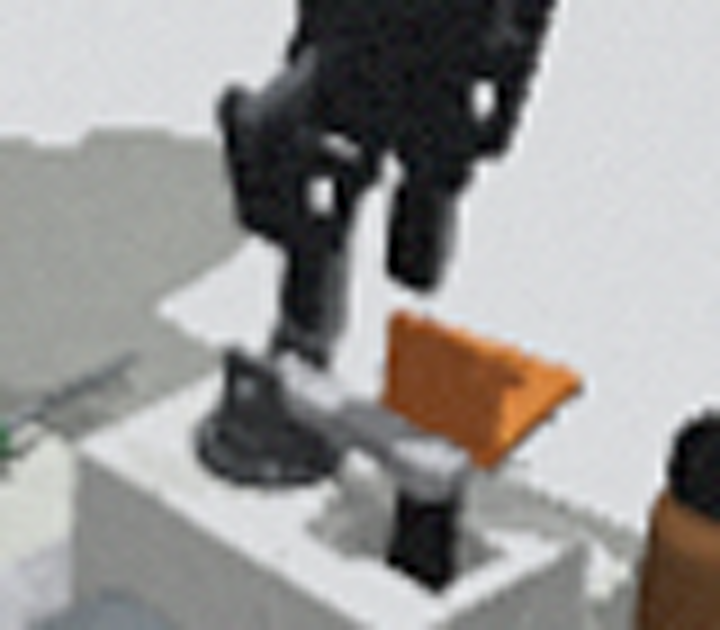

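Call:
drive_tool:
  steps:
    - [0, 0, 25, 0, 0]
    - [0, 0, 45, 0, 0]
    - [0, 0, 58, 0, 0]
    - [0, 0, 62, 0, 0]
    - [0, 0, 62, 0, -0.4]

```text
clock: 4.5
position: [0.5501, 0.1513, 0.1094]
ee_rot: [0.0, 0.73, 0.684, 0.001]
contact_force: [0.0, -0.5, 0.9]
width: 0.0293
```

Call:
drive_tool:
  steps:
    - [0, 0, 0, 0, -1]
    - [0, 0, 0, 0, -1]
    - [0, 0, 0, 0, -1]
    - [0, 0, 0, 0, -1]
    - [0, 0, 0, 0, -1]
  squeeze: 40

```text
clock: 5.0
position: [0.5509, 0.1514, 0.1102]
ee_rot: [0.001, 0.73, 0.684, 0.002]
contact_force: [0.1, 0.7, 5.0]
width: 0.0153
```

```bash
python3 - <<'E'
from h import *
go([.55,.15,.107],86.2)
print(manip.get_state()["moment"])
s=avg("side",2)
overlay("side",s,280,110,360,180,9,"pics/s4.png",[])
E
```

```text
d [-1.5 -0.8  3.2] turn 0.001 yaw 86.3 tilt [ 0.004  0.002 -1.   ] pos [0.5509 0.1514 0.1102] F [0.1 0.7 5. ] w 0.0153 t 5.0
[0.05489565 0.0319343  0.00770133]
```

View pics/s4.png

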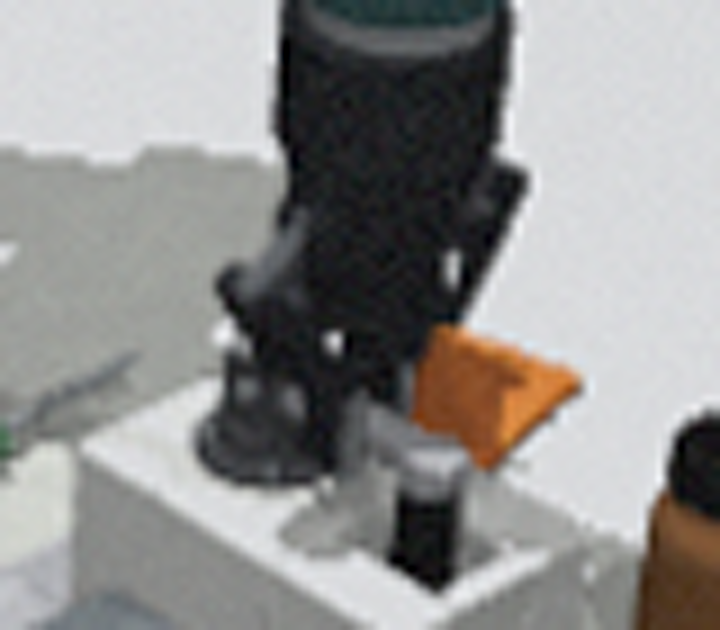

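Call:
drive_tool:
  steps:
    - [0, -0.2, -4, 0, -1]
    - [0, -0.9, -8.5, 0, -1]
    - [0, -2, -12.7, 0, -1]
    - [0, -3.5, -16.7, 0, -1]
    - [0, -5.5, -20.5, 0, -1]

```text
clock: 5.6
position: [0.544, 0.1518, 0.1297]
ee_rot: [-0.0, 0.73, 0.684, 0.001]
contact_force: [0.1, 2.1, -16.7]
width: 0.0151
```

```bash
python3 - <<'E'
from h import *
go([.55,.15,.107],86.2)
print(manip.get_state()["moment"])
s=avg("side",2)
overlay("side",s,280,110,360,180,9,"pics/s5.png",[])
E
```

```text
d [-1.4  6.1 22.7] turn 0.001 yaw 86.3 tilt [ 0.001  0.002 -1.   ] pos [0.544  0.1518 0.1297] F [  0.1   2.1 -16.7] w 0.0151 t 5.6
[ 0.24892373 -0.60521774 -0.07042601]
```

View pics/s5.png

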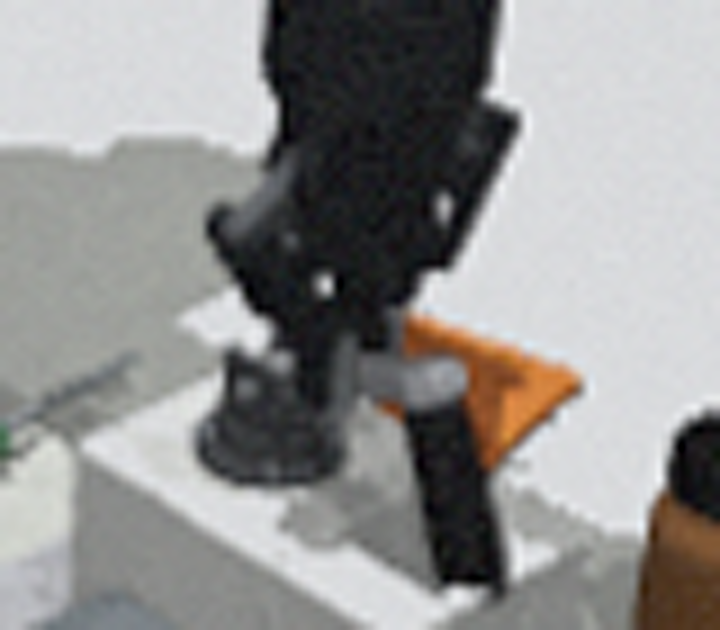

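Call:
drive_tool:
  steps:
    - [0, -2.5, -4.5, 0, -1]
    - [0, -5.5, -8.5, 0, -1]
    - [0, -8.5, -12, 0, -1]
    - [0, -11.5, -14.5, 0, -1]
    - [0, -15, -17, 0, -1]

```text
clock: 6.2
position: [0.5281, 0.1528, 0.1472]
ee_rot: [-0.0, 0.73, 0.684, 0.001]
contact_force: [2.9, 1.9, -21.1]
width: 0.0147
```

```bash
python3 - <<'E'
from h import *
go([.55,.15,.107],86.2)
print(manip.get_state()["moment"])
s=avg("side",2)
overlay("side",s,280,100,360,180,9,"pics/s6.png",[])
E
```

```text
d [-1.5 22.  40.2] turn 0.002 yaw 86.3 tilt [ 0.001  0.002 -1.   ] pos [0.5281 0.1528 0.1472] F [  2.9   1.9 -21.1] w 0.0147 t 6.2
[ 0.32402731 -0.76853934 -0.01725744]
```

View pics/s6.png

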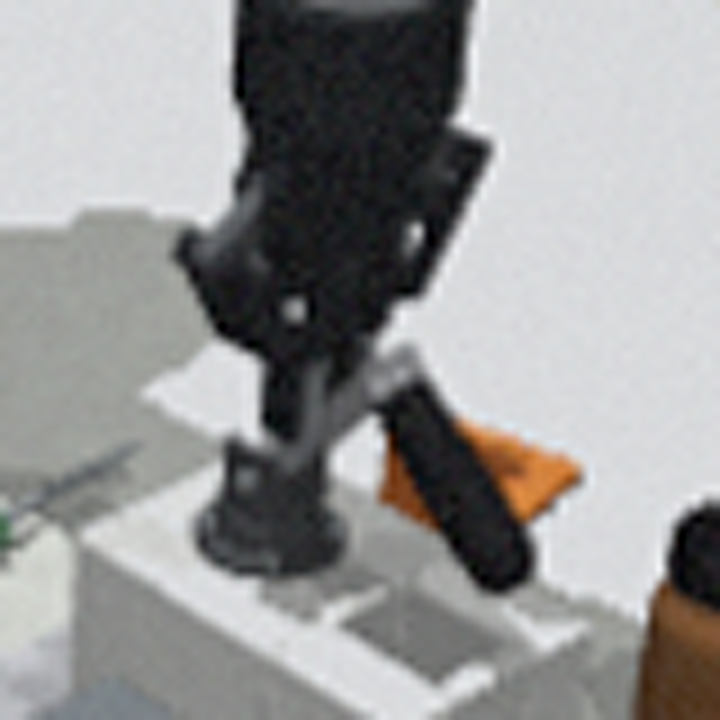

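```bash
python3 - <<'E'
from h import *
m=M(.510,.1545,np.radians(-3.8))
for a in range(30,80,5):
    th=np.radians(a);r=np.array([np.cos(th),0,np.sin(th)]);t=np.array([np.sin(th),0,-np.cos(th)])
    e=m.w(.082*r);k=m.w(.075*r+.082*t);print(a,((proj("side",[e,k])-[280,100])*9).round())
E
```

```text
30 [[424. 445.]
 [478. 671.]]
35 [[417. 425.]
 [486. 652.]]
40 [[409. 406.]
 [493. 631.]]
45 [[400. 387.]
 [498. 609.]]
50 [[390. 368.]
 [502. 585.]]
55 [[378. 350.]
 [503. 561.]]
60 [[366. 333.]
 [502. 535.]]
65 [[353. 317.]
 [500. 508.]]
70 [[340. 302.]
 [495. 481.]]
75 [[325. 289.]
 [489. 454.]]
```

Call:
drive_tool:
  steps:
    - [0, -4, -2.5, 0, -1]
    - [0, -8, -5, 0, -1]
    - [0, -12, -7, 0, -1]
    - [0, -12, -7, 0, -1]

```text
clock: 6.7
position: [0.5151, 0.1537, 0.1548]
ee_rot: [-0.001, 0.73, 0.684, 0.001]
contact_force: [2.6, 2.1, -19.8]
width: 0.0143
```

```bash
python3 - <<'E'
from h import *
go([.55,.15,.107],86.2)
print(manip.get_state()["moment"])
s=avg("side",2)
overlay("side",s,280,100,360,180,9,"pics/s7.png",[])
E
```

```text
d [-1.5 35.1 47.8] turn 0.002 yaw 86.3 tilt [-0.     0.002 -1.   ] pos [0.5151 0.1537 0.1548] F [  2.6   2.1 -19.8] w 0.0143 t 6.7
[ 0.37841963 -0.51828386 -0.04795502]
```

View pics/s7.png

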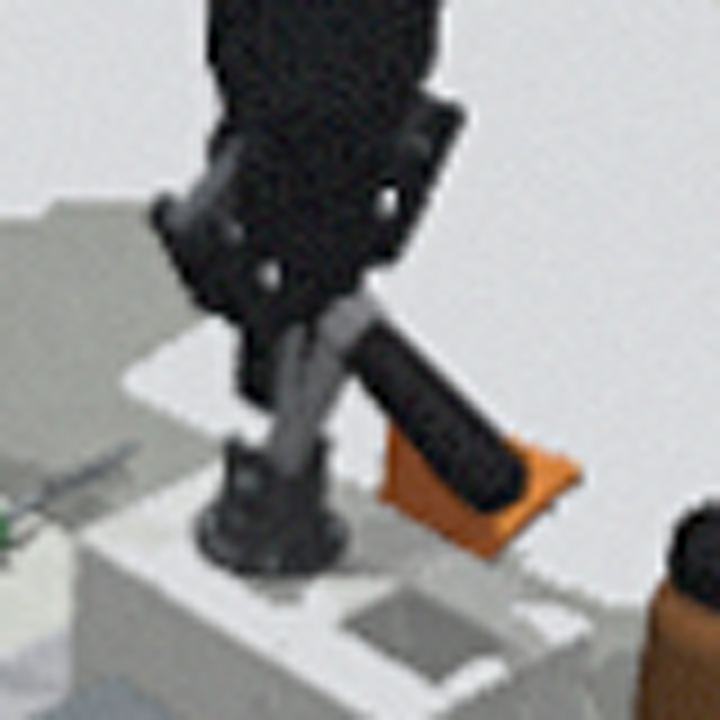

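Call:
drive_tool:
  steps:
    - [0, 0, 0, 0, 0]
    - [0, 0, 0, 0, 0]
    - [0, 0, -20, 0, 0]
    - [0, 0, -50, 0, 0]
    - [0, 0, -80, 0, 0]

```text
clock: 7.3
position: [0.5159, 0.1532, 0.2382]
ee_rot: [0.0, 0.73, 0.684, 0.002]
contact_force: [1.4, 0.5, -0.1]
width: 0.0426
```

```bash
python3 - <<'E'
from h import *
go([.5797,.1499,.235],86.2)
s=avg("side",2)
m=M(.510,.1545,np.radians(-3.8));L=[]
for a in (62,66,70,74):
    th=np.radians(a);r=np.array([np.cos(th),0,np.sin(th)]);t=np.array([np.sin(th),0,-np.cos(th)])
    L.append((m.w([0*r,.075*r,.075*r+.084*t]),(0,255,0)))
overlay("side",s,280,100,360,180,9,"pics/s8.png",L)
E
```

```text
d [ 0.8 63.8  3.4] turn 0.002 yaw 86.3 tilt [ 0.003  0.002 -1.   ] pos [0.5159 0.1532 0.2382] F [ 1.4  0.5 -0.1] w 0.0426 t 7.3
```

View pics/s8.png

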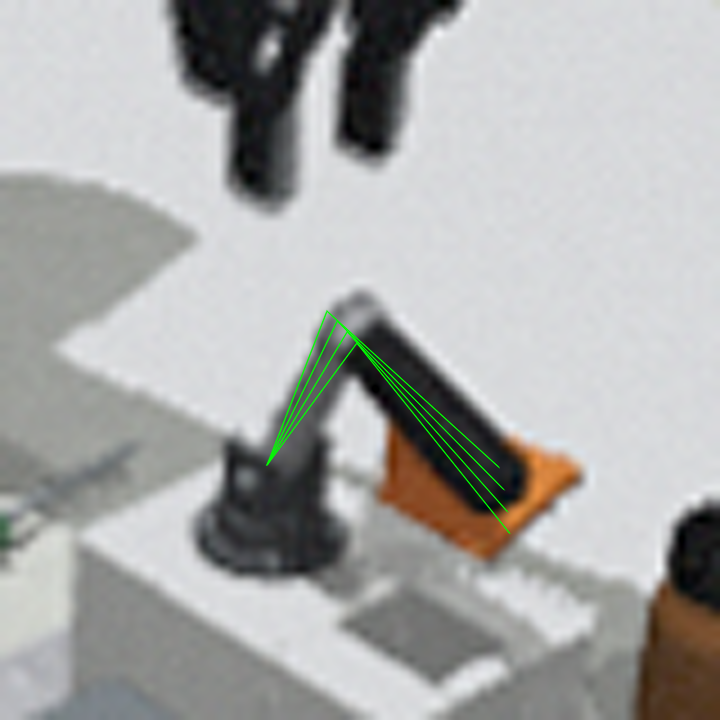

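Call:
drive_tool:
  steps:
    - [1, 35, 0, 0, 0]
    - [1, 67, 0, 0, 0]
    - [1, 67, 30, 0, 0]
    - [1, 67, 60, 0, 0]
    - [1, 67, 80, 0, 0]

```text
clock: 7.9
position: [0.5869, 0.1502, 0.1623]
ee_rot: [0.003, 0.73, 0.684, 0.006]
contact_force: [0.6, 0.5, -0.2]
width: 0.0429
```

Call:
drive_tool:
  steps:
    - [0, 0, 1, 0, 0]
    - [0, 0, 1, 0, -1]
    - [0, 0, 1, 0, -1]
    - [0, 0, 1, 0, -1]
    - [0, 0, 1, 0, -1]
  squeeze: 30

```text
clock: 8.4
position: [0.5878, 0.1499, 0.1629]
ee_rot: [0.005, 0.73, 0.684, 0.007]
contact_force: [-0.3, -2.0, 1.0]
width: 0.0233
```

```bash
python3 - <<'E'
from h import *
go([.5835,.1498,.157],86.2)
s=avg("side",2)
overlay("side",s,280,100,360,180,9,"pics/s9.png",[])
E
```

```text
d [-0.4 -4.4  5.8] turn 0.002 yaw 86.3 tilt [ 0.016  0.002 -1.   ] pos [0.5878 0.1499 0.1629] F [-0.3 -2.   1. ] w 0.0233 t 8.4
```

View pics/s9.png

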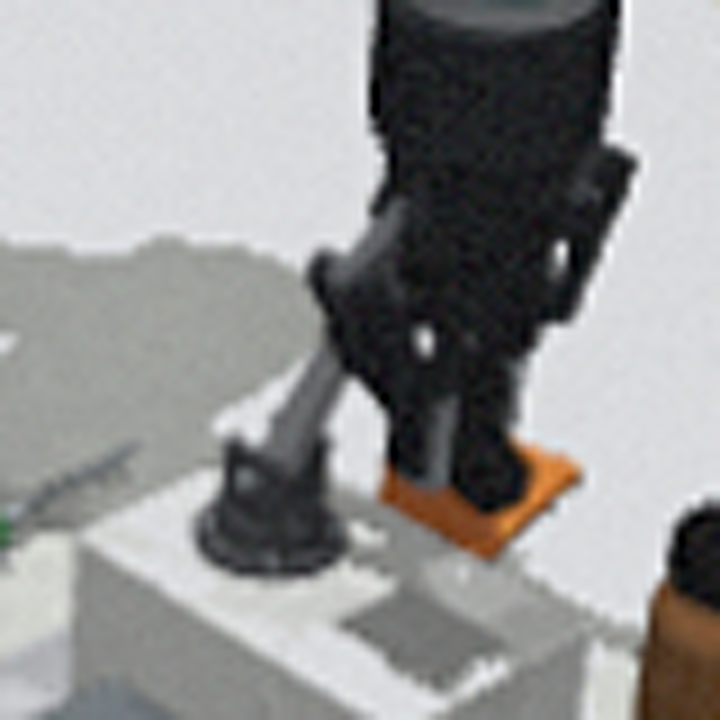

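Call:
drive_tool:
  steps:
    - [0, -8.5, -10, 0, -1]
    - [0, -18, -18.5, 0, -1]
    - [0, -29, -26, 0, -1]
    - [0, -41, -31.5, 0, -1]
    - [0, -53.5, -35.5, 0, -1]

```text
clock: 9.0
position: [0.5339, 0.1531, 0.1985]
ee_rot: [0.006, 0.729, 0.684, 0.008]
contact_force: [4.2, -2.6, -2.9]
width: 0.0238
```

```bash
python3 - <<'E'
from h import *
go([.5835,.1498,.157],86.2);print(manip.get_state()["qpos"])
s=avg("side",2)
overlay("side",s,270,80,350,160,9,"pics/s10.png",[])
E
```

```text
d [-0.2 48.9 42.5] turn 0.002 yaw 86.3 tilt [ 0.019  0.002 -1.   ] pos [0.5339 0.1531 0.1985] F [ 4.2 -2.6 -2.9] w 0.0238 t 9.0
[ 1.54708863e-01  2.56883634e-01  1.61579109e+00 -1.22451123e-03
  1.24973599e+00 -1.35127667e+00]
```

View pics/s10.png

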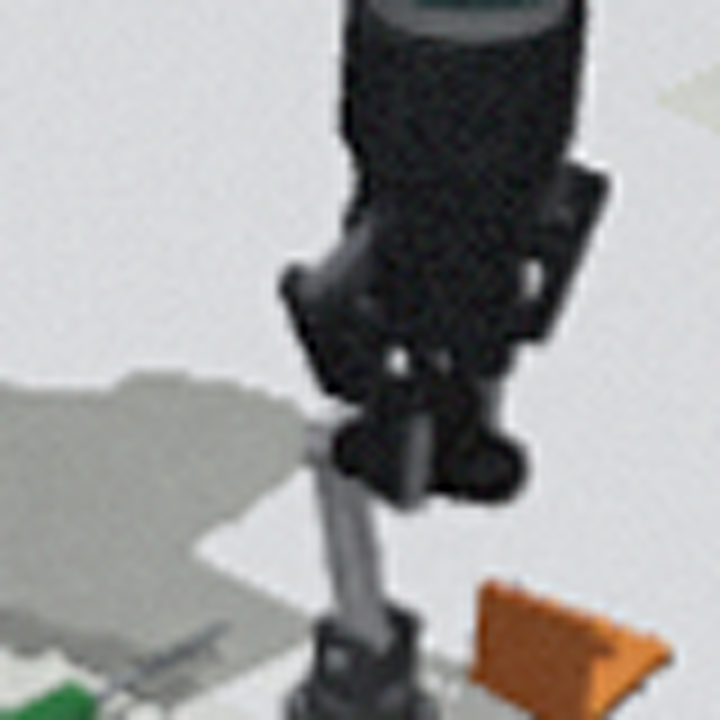

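Call:
drive_tool:
  steps:
    - [0, -13, -2, 0, -1]
    - [0, -26, -2.5, 0, -1]
    - [0, -39, -1, 0, -1]
    - [0, -52, 2, 0, -1]
    - [0, -64, 7, 0, -1]

```text
clock: 9.6
position: [0.4685, 0.1569, 0.1913]
ee_rot: [0.006, 0.729, 0.684, 0.007]
contact_force: [3.4, -3.7, 1.3]
width: 0.024
```

```bash
python3 - <<'E'
from h import *
go([.5835,.1498,.157],86.2);print(manip.get_state()["moment"])
s=avg("side",2)
overlay("side",s,260,80,340,160,9,"pics/s11.png",[])
E
```

```text
d [  0.2 114.6  36.5] turn 0.003 yaw 86.3 tilt [ 0.019  0.001 -1.   ] pos [0.4685 0.1569 0.1913] F [ 3.4 -3.7  1.3] w 0.024 t 9.6
[-0.76445207 -0.75774098  0.02130528]
```

View pics/s11.png

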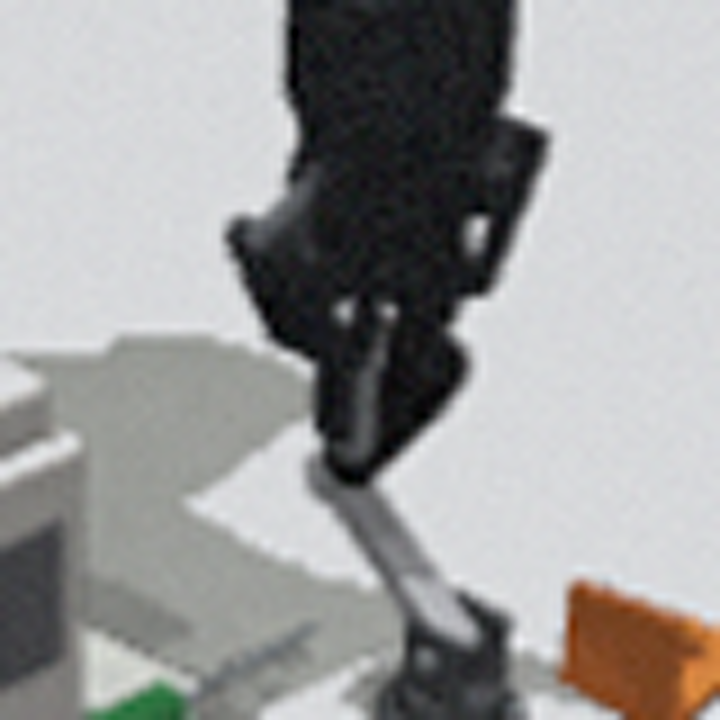

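Call:
drive_tool:
  steps:
    - [0, -11, 6.5, 0, -1]
    - [0, -21, 15, 0, -1]
    - [0, -29, 24, 0, -1]
    - [0, -33, 32, 0, -1]
    - [0, -33, 36, 0, -1]

```text
clock: 10.2
position: [0.4279, 0.1595, 0.153]
ee_rot: [0.0, 0.729, 0.684, 0.001]
contact_force: [-12.4, -1.8, 12.6]
width: 0.0237
```

```bash
python3 - <<'E'
from h import *
go([.5835,.1498,.157],86.2);print(manip.get_state()["moment"])
s=avg("side",2)
overlay("side",s,260,90,340,170,9,"pics/s12.png",[])
E
```

```text
d [  0.3 155.9  -3.7] turn 0.002 yaw 86.3 tilt [ 0.002  0.002 -1.   ] pos [0.4279 0.1595 0.153 ] F [-12.4  -1.8  12.6] w 0.0237 t 10.2
[-0.23970014  1.64207933  0.01292018]
```

View pics/s12.png

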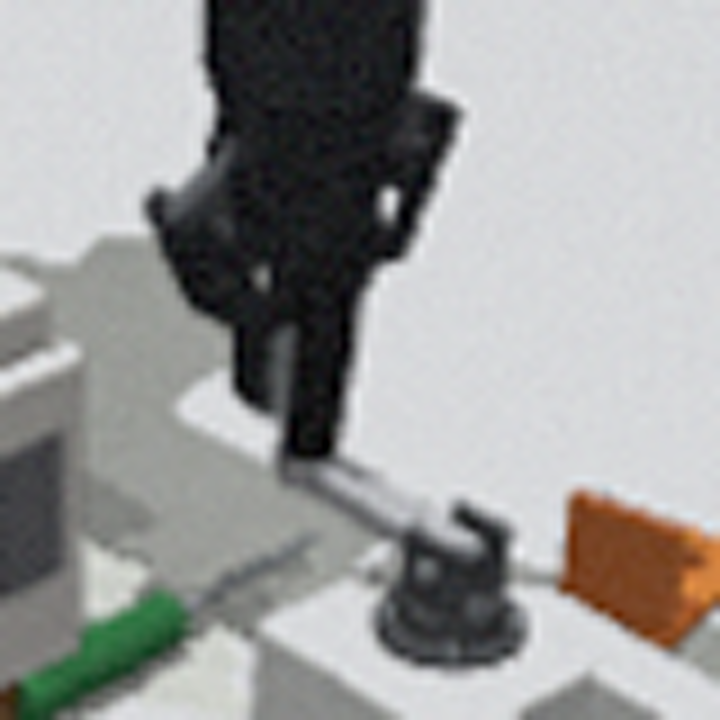

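Call:
drive_tool:
  steps:
    - [0, 0, 0, 0, -0.1]
    - [0, 0, 0, 0, -0.1]
    - [0, 0, 0, 0, -0.1]

```text
clock: 10.6
position: [0.4274, 0.16, 0.1523]
ee_rot: [-0.001, 0.73, 0.684, 0.001]
contact_force: [-0.0, -0.8, 0.8]
width: 0.0384
```

```bash
python3 - <<'E'
from h import *
go([.5835,.1498,.157],86.2);print(manip.get_state()["moment"])
s=avg("side",4)
m=M(.510,.1545,np.radians(-3.8));L=[]
for a in (170,180):
    th=np.radians(a);r=np.array([np.cos(th),0,np.sin(th)]);t=np.array([np.sin(th),0,-np.cos(th)])
    L.append((m.w([0*r,.075*r,.075*r+.084*t]),(0,255,0)))
overlay("side",s,260,90,340,170,9,"pics/s13.png",L)
E
```

```text
d [-1.000e-01  1.564e+02 -4.700e+00] turn 0.002 yaw 86.3 tilt [ 0.     0.003 -1.   ] pos [0.4274 0.16   0.1523] F [-0.  -0.8  0.8] w 0.0384 t 10.6
[-0.03425362 -0.06821533  0.01519205]
```

View pics/s13.png

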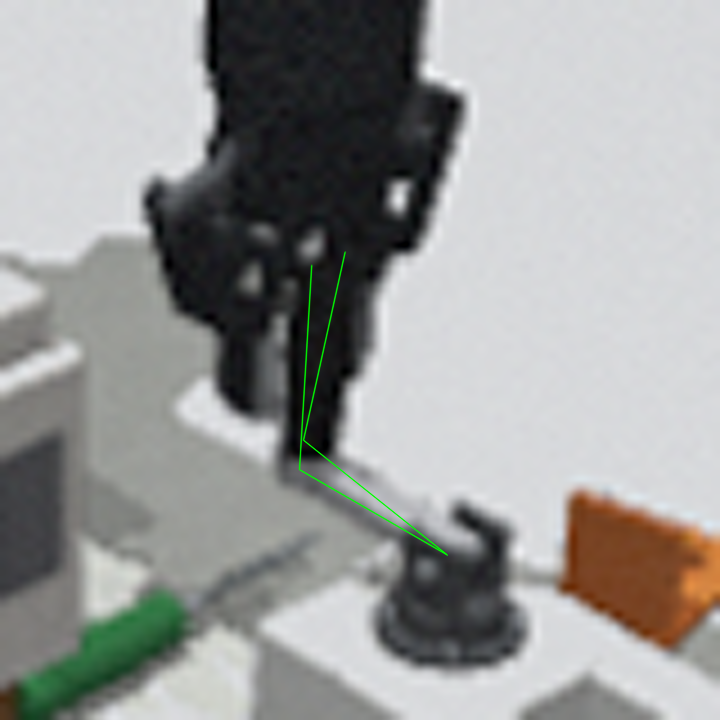

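Call:
drive_tool:
  steps:
    - [0, 2, -30, 0, 0.2]
    - [0, 5, -65, 0, 0.2]
    - [0, 8, -85, 0, -0.5]
    - [0, 8, -85, 0, -1]
    - [0, 8, -85, 0, -1]

```text
clock: 11.3
position: [0.4355, 0.159, 0.2373]
ee_rot: [-0.0, 0.73, 0.684, 0.001]
contact_force: [-0.2, -1.4, -0.7]
width: 0.008
```

```bash
python3 - <<'E'
from h import *
go([.4355,.1595,.214],86.2)
s=avg("side",4);t=avg("top",2)
m=M(.510,.1545,np.radians(-3.8));L=[]
for a in (170,180):
    th=np.radians(a);r=np.array([np.cos(th),0,np.sin(th)]);t_=np.array([np.sin(th),0,-np.cos(th)])
    L.append((m.w([0*r,.075*r,.075*r+.084*t_]),(0,255,0)))
overlay("side",s,260,90,340,170,9,"pics/s14.png",L)
overlay("top",t,130,150,230,230,8,"pics/t14.png",L)
E
```

```text
d [ 0.5 -0.  23.3] turn 0.002 yaw 86.3 tilt [ 0.001  0.002 -1.   ] pos [0.4355 0.159  0.2373] F [-0.2 -1.4 -0.7] w 0.008 t 11.3
```

View pics/s14.png

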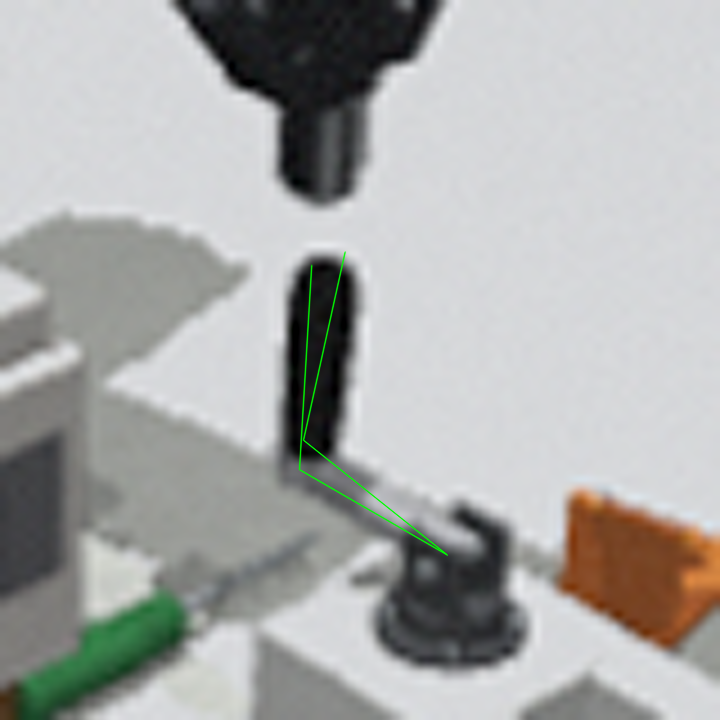

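View pics/t14.png

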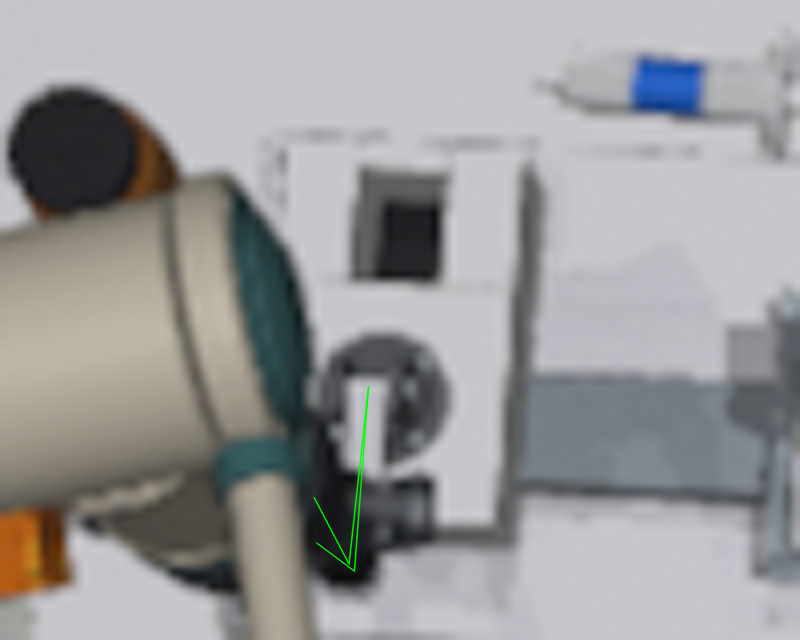

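Call:
drive_tool:
  steps:
    - [0, 0, 15, 0, -1]
    - [0, 0, 22, 0, -1]
    - [0, 0, 26, 0, -1]
    - [0, 0, 29, 0, -1]

```text
clock: 12.0
position: [0.434, 0.159, 0.2075]
ee_rot: [-0.002, 0.73, 0.684, -0.001]
contact_force: [-7.4, 0.1, 13.8]
width: -0.0
```

Call:
drive_tool:
  steps:
    - [0, 0, -10, 0, -0.2]
    - [0, 0, -30, 0, -0.1]
    - [0, 0, -30, 0, -0.1]

```text
clock: 12.3
position: [0.4365, 0.1594, 0.2404]
ee_rot: [0.0, 0.73, 0.684, 0.002]
contact_force: [0.1, -0.1, 0.2]
width: 0.0382
```

```bash
python3 - <<'E'
from h import *
go([.4355,.1595,.159],86.2)
s=avg("side",4);np.save("s15.npy",s)
m=M(.513,.1545,np.radians(-3.8));L=[]
a=np.linspace(0,2*np.pi,30)
th=np.pi;r=np.array([np.cos(th),0,np.sin(th)]);t_=np.array([np.sin(th),0,-np.cos(th)])
L.append((m.w([0*r,.075*r,.075*r+.084*t_]),(0,255,0)))
for z in(.006,.084): L.append((m.w(np.c_[-.075+.0125*np.cos(a),.0125*np.sin(a),0*a+z]),(0,255,255)))
b=np.array([(0,-8,6),(-86,-8,6),(-86,8,6),(0,8,6),(0,-8,6)])/1e3;L.append((m.w(b),(0,0,255)))
overlay("side",s,275,110,335,170,12,"pics/s15.png",L)
E
```

```text
d [-0.2 -1.3 81.4] turn 0.002 yaw 86.3 tilt [ 0.004  0.003 -1.   ] pos [0.4365 0.1594 0.2404] F [ 0.1 -0.1  0.2] w 0.0382 t 12.3
```

View pics/s15.png

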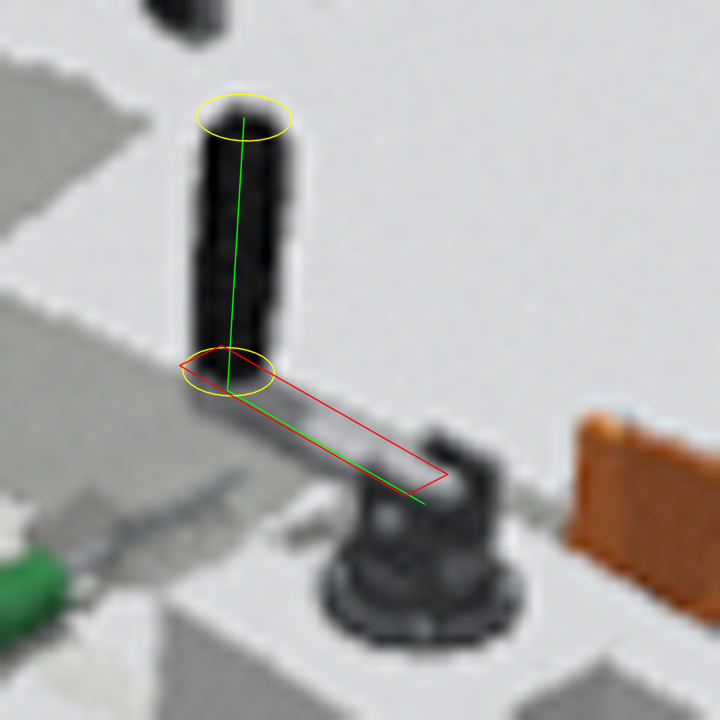

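Call:
drive_tool:
  steps:
    - [0, 0, 30, 0, -0.1]
    - [0, 0, 60, 0, -0.1]
    - [0, 0, 78, 0, -0.1]
    - [0, 0, 81, 0, -0.1]
    - [0, 0, 81, 0, -0.6]

```text
clock: 13.0
position: [0.4331, 0.1589, 0.1554]
ee_rot: [-0.002, 0.73, 0.684, -0.002]
contact_force: [0.3, 0.4, 0.1]
width: 0.0256
```

Call:
drive_tool:
  steps:
    - [0, 0, 0, 0, -1]
    - [0, 0, 0, 0, -1]
    - [0, 0, 0, 0, -1]
    - [0, 0, 0, 0, -1]
  squeeze: 40

```text
clock: 13.4
position: [0.4333, 0.159, 0.1558]
ee_rot: [-0.002, 0.73, 0.684, -0.001]
contact_force: [-0.2, -0.2, -2.4]
width: 0.0243
```

```bash
cat >> h.py <<'E'
def wind(H,cs,R=.075,yaw0=-3.8,z=.159):
    st=manip.get_state();w=st["ee_rot"];Rm=Ro.from_quat([w[1],w[2],w[3],w[0]]).as_matrix()
    p=st["position"];d=p[:2]-H;al=180+yaw0-np.degrees(np.arctan2(d[1],d[0]))
    print("pos",p.round(4),"crank est",round(al%360,1),"r",round(np.hypot(*d)*1e3,1),"F",st["contact_force"].round(1),"w",round(st["width"],4),"t",round(st["clock"],2))
    for c in cs:
        a=np.radians(180+yaw0-c);q=np.array([H[0]+R*np.cos(a),H[1]+R*np.sin(a),z])
        print(c,(Rm.T@(q-p)*1e3).round(1))
E
python3 -c "
from h import *
wind(np.array([.512,.1545]),[12,24,36,48,60])"
```

```text
pos [0.4333 0.159  0.1558] crank est 359.4 r 78.8 F [-0.2 -0.2 -2.4] w 0.0243 t 13.4
12 [16.4  5.5 -3.2]
24 [31.3 10.4 -3.2]
36 [44.8 18.2 -3.2]
48 [56.5 28.7 -3.3]
60 [65.6 41.4 -3.3]
```

```bash
python3 -c "
from h import *
wind(np.array([.5081,.1540]),[12,24,36,48,60],z=.1565)"
```

```text
pos [0.4333 0.159  0.1558] crank est 360.0 r 75.0 F [-0.2 -0.2 -2.4] w 0.0243 t 13.4
12 [15.6  1.6 -0.7]
24 [30.5  6.5 -0.7]
36 [44.1 14.4 -0.7]
48 [55.7 24.9 -0.7]
60 [64.9 37.6 -0.8]
```

Call:
drive_tool:
  steps:
    - [15.6, 1.6, -0.5, 0, -1]
    - [30.5, 6.5, -0.5, 0, -1]
    - [44, 14.5, -0.5, 0, -1]
    - [55.7, 25, -0.5, 0, -1]
    - [65, 37.5, -0.5, 0, -1]

```text
clock: 13.9
position: [0.4754, 0.2219, 0.1559]
ee_rot: [-0.002, 0.729, 0.684, -0.002]
contact_force: [0.3, -7.0, -3.3]
width: 0.0239
```

```bash
python3 -c "
from h import *
wind(np.array([.5081,.1540]),[60,75,90,105,120,135],z=.1565)
s=avg('side',2)
overlay('side',s,220,90,350,190,6,'pics/s16.png',[])"
```

```text
pos [0.4754 0.2219 0.1559] crank est 60.5 r 75.4 F [ 0.3 -7.  -3.3] w 0.0239 t 13.9
60 [-0.7 -0.4 -0.6]
75 [ 6.8 17.7 -0.7]
90 [ 9.3 37.2 -0.8]
105 [ 6.7 56.6 -0.9]
120 [-0.9 74.6 -1. ]
135 [-12.8  90.1  -1.1]
```

View pics/s16.png

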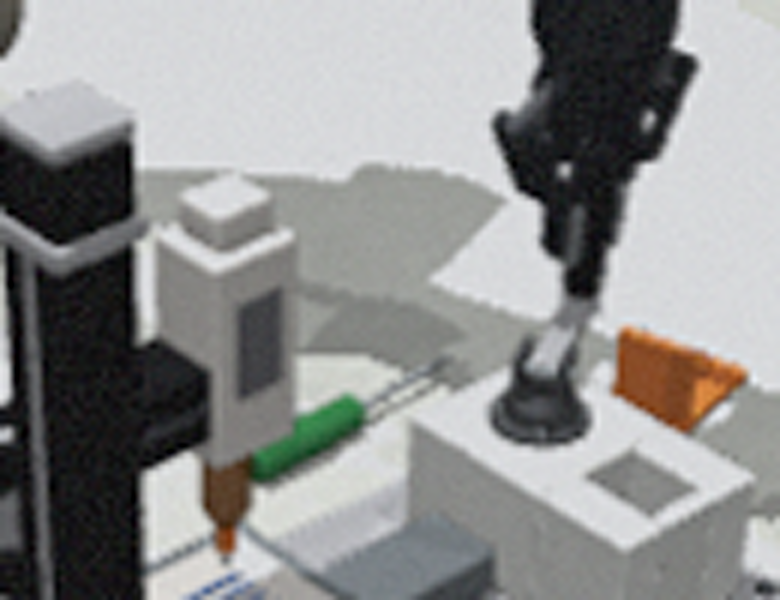

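Crank is turning clockwise. Continue.

Call:
drive_tool:
  steps:
    - [6.8, 17.7, -0.5, 0, -1]
    - [9.3, 37, -0.5, 0, -1]
    - [6.7, 56.5, -0.5, 0, -1]
    - [-1, 74.5, -0.5, 0, -1]
    - [-13, 90, -0.5, 0, -1]

```text
clock: 14.5
position: [0.5644, 0.2042, 0.1555]
ee_rot: [-0.004, 0.729, 0.685, -0.003]
contact_force: [-8.7, -2.6, -0.8]
width: 0.0242
```

```bash
python3 -c "
from h import *
wind(np.array([.5081,.1540]),[135,150,165,180,195,210],z=.1565)"
```

```text
pos [0.5644 0.2042 0.1555] crank est 134.5 r 75.5 F [-8.7 -2.6 -0.8] w 0.0242 t 14.5
135 [-0.8  0.1 -1. ]
150 [-16.4  12.   -1.2]
165 [-34.5  19.4  -1.2]
180 [-53.9  21.9  -1.3]
195 [-73.3  19.3  -1.3]
210 [-91.4  11.7  -1.2]
```

Call:
drive_tool:
  steps:
    - [-16.4, 12, -1, 0, -1]
    - [-34.5, 19.4, -1, 0, -1]
    - [-54, 22, -1, 0, -1]
    - [-73.3, 19.3, -1, 0, -1]
    - [-91.4, 11.7, -1, 0, -1]

```text
clock: 15.0
position: [0.571, 0.1134, 0.1559]
ee_rot: [-0.005, 0.729, 0.684, -0.001]
contact_force: [-1.0, 3.9, -6.8]
width: 0.0241
```

```bash
python3 -c "
from h import *
wind(np.array([.5081,.1540]),[210,225,240,255,270,285],z=.1565)
s=avg('side',10);np.save('s17.npy',s)
overlay('side',s,225,100,355,200,6,'pics/s17.png',[])
overlay('side',s,240,165,280,205,16,'pics/s17b.png',[])"
```

```text
pos [0.571  0.1134 0.1559] crank est 209.1 r 74.8 F [-1.   3.9 -6.8] w 0.0241 t 15.0
210 [-1.1 -0.5 -0.6]
225 [-16.6 -12.4  -0.6]
240 [-28.5 -28.   -0.5]
255 [-35.9 -46.1  -0.4]
270 [-38.4 -65.5  -0.2]
285 [-35.8 -84.9  -0. ]
```

View pics/s17.png

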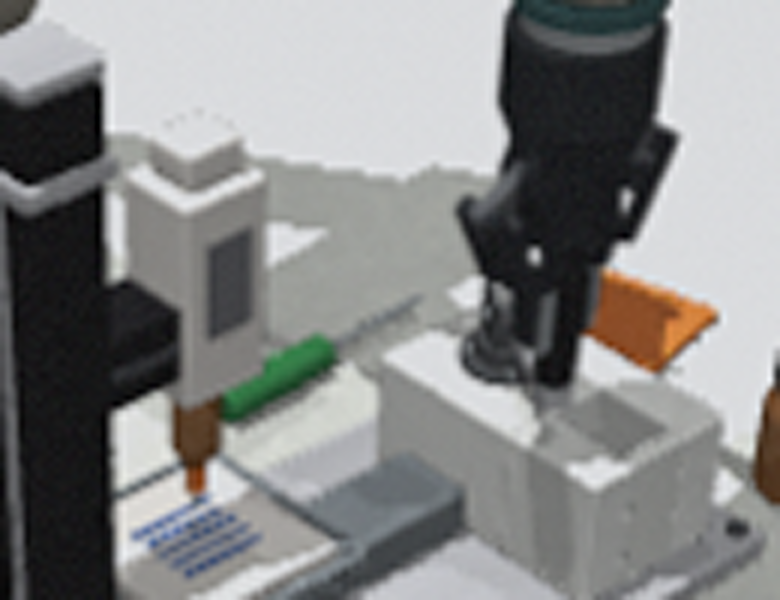

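View pics/s17b.png

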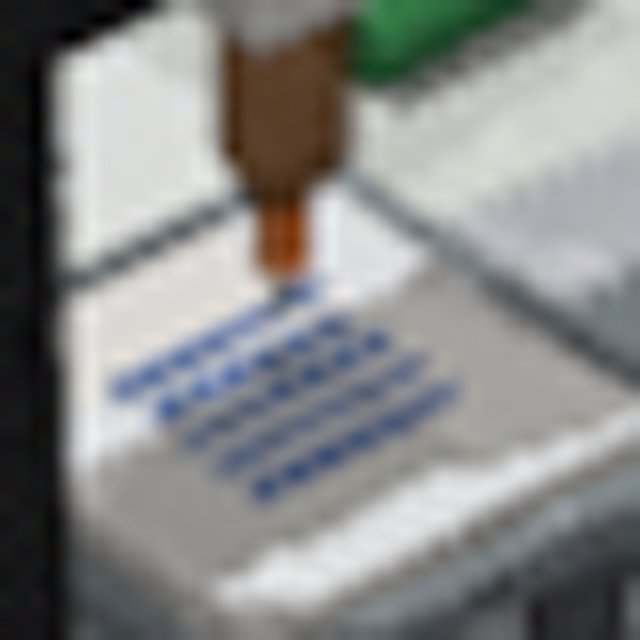

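```bash
python3 - <<'E'
from h import *
s=np.load("s17.npy")
m=M(.510,.1525,np.radians(-3.8))
zt=.060+.0145;L=[]
for h,z,c in((61,zt+.005,(255,255,0)),(50,zt+.010,(0,0,255))):
    h/=1e3;L.append((m.w([(x,-.22+y,z-.126) for x,y in((-h,-h),(h,-h),(h,h),(-h,h),(-h,-h))]),c))
overlay("side",s,225,165,295,220,11,"pics/s18.png",L)
overlay("side",s,225,165,295,220,11,"pics/s18n.png",[])
E
```

```text
(no output)
```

View pics/s18.png

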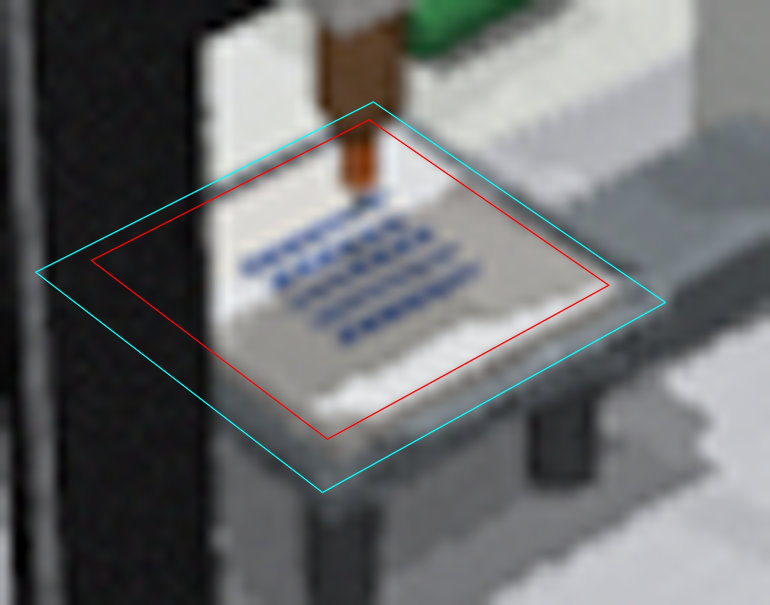

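View pics/s18n.png

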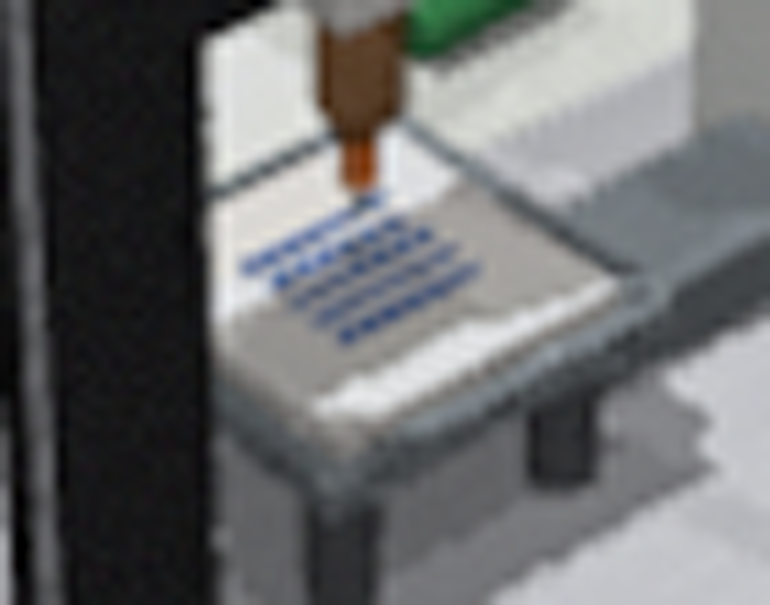

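Call:
drive_tool:
  steps:
    - [-16.6, -12.4, -0.5, 0, -1]
    - [-28.5, -28, -0.5, 0, -1]
    - [-36, -46, -0.5, 0, -1]
    - [-38.4, -65.5, 0, 0, -1]
    - [-35.8, -85, 0, 0, -1]

```text
clock: 16.0
position: [0.4847, 0.0831, 0.1566]
ee_rot: [-0.003, 0.729, 0.685, -0.001]
contact_force: [4.9, 6.1, -14.3]
width: 0.0237
```

```bash
python3 -c "
from h import *
wind(np.array([.5081,.1540]),[285,295,310,325,335,340,345],z=.1565)"
```

```text
pos [0.4847 0.0831 0.1566] crank est 284.5 r 74.7 F [  4.9   6.1 -14.3] w 0.0237 t 16.0
285 [-0.1 -0.7  0.1]
295 [  4.4 -13.    0.1]
310 [ 15.  -29.5   0.3]
325 [ 29.5 -42.7   0.4]
335 [ 40.8 -49.2   0.5]
340 [ 46.9 -51.6   0.5]
345 [ 53.1 -53.6   0.5]
```

Call:
drive_tool:
  steps:
    - [4.4, -13, 0.5, 0, -1]
    - [15, -29.5, 1, 0, -1]
    - [29.5, -42.7, 1.2, 0, -1]
    - [40.8, -49.2, 1.5, 0, -1]
    - [46.9, -51.6, 1.5, 0, -1]

```text
clock: 16.5
position: [0.4361, 0.134, 0.1561]
ee_rot: [-0.003, 0.728, 0.685, -0.001]
contact_force: [0.6, -2.3, -2.9]
width: 0.0239
```

```bash
python3 -c "
from h import *
wind(np.array([.5081,.1540]),[340,350,355,360,365],z=.1555)
s=avg('side',20);np.save('s19.npy',s)
overlay('side',s,240,165,280,205,16,'pics/s19b.png',[])
overlay('side',s,225,95,355,195,6,'pics/s19.png',[])"
```

```text
pos [0.4361 0.134  0.1561] crank est 340.7 r 74.8 F [ 0.6 -2.3 -2.9] w 0.0239 t 16.5
340 [-0.9  0.1  0.6]
350 [11.7 -3.3  0.7]
355 [18.2 -4.1  0.7]
360 [24.8 -4.3  0.7]
365 [31.3 -4.   0.7]
```

View pics/s19b.png

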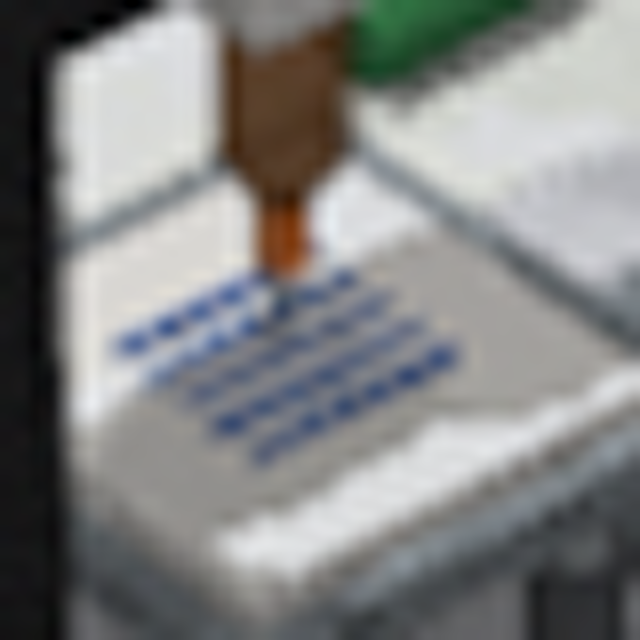

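View pics/s19.png

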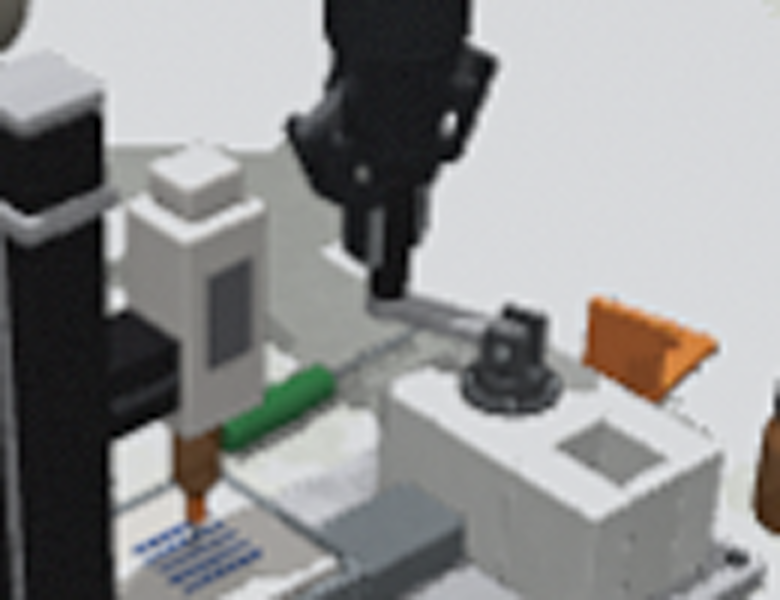

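Call:
drive_tool:
  steps:
    - [6, -2, 0.5, 0, -1]
    - [12, -3.3, 0.5, 0, -1]
    - [18, -4, 0.5, 0, -1]
    - [24.5, -4.2, 0.5, 0, -1]
    - [27.5, -4.2, 0.5, 0, -1]

```text
clock: 18.0
position: [0.4334, 0.1615, 0.1554]
ee_rot: [-0.003, 0.729, 0.685, -0.001]
contact_force: [-3.6, -3.1, 5.5]
width: 0.0243
```

```bash
python3 -c "
from h import *
wind(np.array([.5081,.1540]),[362],z=.1555)
s=avg('side',20);np.save('s20.npy',s)
overlay('side',s,240,165,280,205,16,'pics/s20b.png',[])"
```

```text
pos [0.4334 0.1615 0.1554] crank est 1.9 r 75.1 F [-3.6 -3.1  5.5] w 0.0243 t 18.0
362 [ 0.1  0.1 -0.1]
```

View pics/s20b.png

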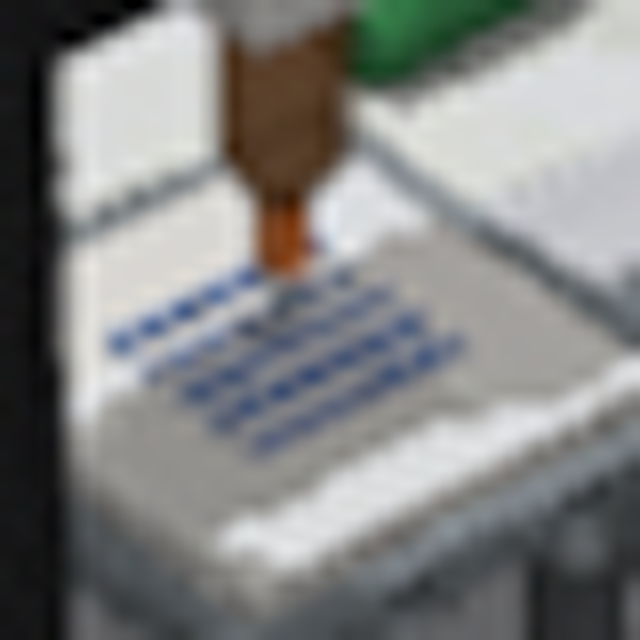

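```bash
python3 -c "
from h import *
for f in('s0','s17','s20'):
    s=np.load(f+'.npy');print(f)
    for r in range(177,192): print(r,[tuple(s[r,c].round().astype(int)) for c in range(255,261)])
"
```

```text
s0
177 [(np.int64(120), np.int64(120), np.int64(122)), (np.int64(32), np.int64(45), np.int64(62)), (np.int64(14), np.int64(30), np.int64(49)), (np.int64(16), np.int64(32), np.int64(56)), (np.int64(85), np.int64(87), np.int64(94)), (np.int64(148), np.int64(146), np.int64(144))]
178 [(np.int64(142), np.int64(141), np.int64(143)), (np.int64(41), np.int64(58), np.int64(85)), (np.int64(20), np.int64(43), np.int64(81)), (np.int64(20), np.int64(45), np.int64(85)), (np.int64(85), np.int64(86), np.int64(100)), (np.int64(133), np.int64(128), np.int64(122))]
179 [(np.int64(142), np.int64(142), np.int64(145)), (np.int64(41), np.int64(62), np.int64(95)), (np.int64(23), np.int64(50), np.int64(95)), (np.int64(22), np.int64(51), np.int64(98)), (np.int64(78), np.int64(83), np.int64(102)), (np.int64(115), np.int64(110), np.int64(103))]
180 [(np.int64(112), np.int64(112), np.int64(114)), (np.int64(33), np.int64(54), np.int64(87)), (np.int64(21), np.int64(48), np.int64(93)), (np.int64(17), np.int64(47), np.int64(95)), (np.int64(102), np.int64(105), np.int64(121)), (np.int64(144), np.int64(141), np.int64
[... 10748 characters left out ...]
(59), np.int64(45)), (np.int64(92), np.int64(76), np.int64(70)), (np.int64(100), np.int64(96), np.int64(95)), (np.int64(103), np.int64(100), np.int64(98))]
190 [(np.int64(89), np.int64(64), np.int64(51)), (np.int64(95), np.int64(82), np.int64(76)), (np.int64(100), np.int64(96), np.int64(95)), (np.int64(104), np.int64(100), np.int64(98)), (np.int64(100), np.int64(91), np.int64(88)), (np.int64(93), np.int64(77), np.int64(72))]
191 [(np.int64(100), np.int64(95), np.int64(94)), (np.int64(103), np.int64(99), np.int64(96)), (np.int64(99), np.int64(90), np.int64(87)), (np.int64(92), np.int64(77), np.int64(71)), (np.int64(93), np.int64(77), np.int64(70)), (np.int64(100), np.int64(94), np.int64(92))]
```

Call:
drive_tool:
  steps:
    - [0, 0, 0, 0, -0.1]
    - [0, 0, 0, 0, 0]
    - [0, 0, 0, 0, 0]
    - [0, 0, -20, 0, 0]
    - [0, 0, -50, 0, 0]

```text
clock: 19.5
position: [0.4327, 0.1616, 0.2043]
ee_rot: [-0.005, 0.729, 0.685, -0.002]
contact_force: [0.6, 0.6, 0.1]
width: 0.0426
```

Call:
drive_tool:
  steps:
    - [0, 0, -30, 0, 0]
    - [0, 0, -50, 0, 0]
    - [0, -10, -60, 0, 0]
    - [0, -10, -60, 0, 0]

```text
clock: 19.9
position: [0.4226, 0.1623, 0.2653]
ee_rot: [-0.005, 0.729, 0.685, -0.001]
contact_force: [0.2, -0.1, -0.4]
width: 0.0426
```

```bash
python3 -c "
from h import *
go([.4355,.1595,.159],86.2)
s=avg('side',20);np.save('s21.npy',s);t=avg('top',4)
overlay('side',s,240,165,280,205,16,'pics/s21b.png',[])
overlay('side',s,205,80,385,220,4,'pics/s21.png',[]);overlay('top',t,90,120,330,270,3,'pics/t21.png',[])"
```

```text
d [ -2.5  14.  106.2] turn 0.004 yaw 86.4 tilt [-0.009  0.005 -1.   ] pos [0.4226 0.1623 0.2653] F [ 0.2 -0.1 -0.4] w 0.0426 t 19.9
```

View pics/s21b.png

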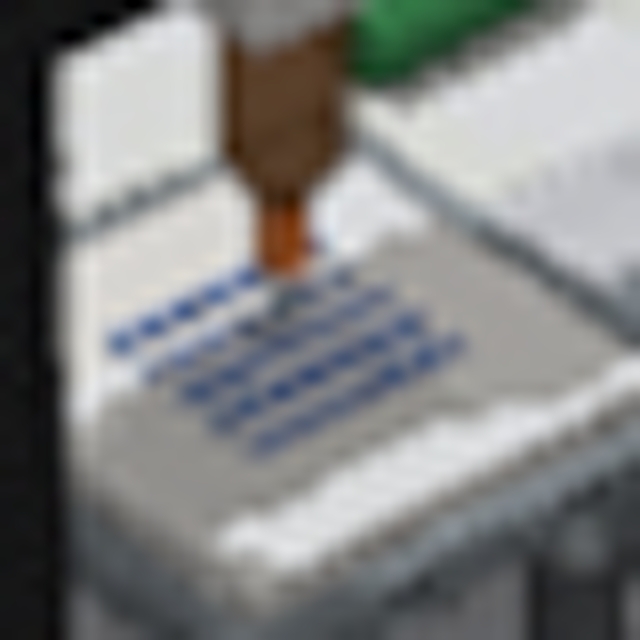

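View pics/s21.png

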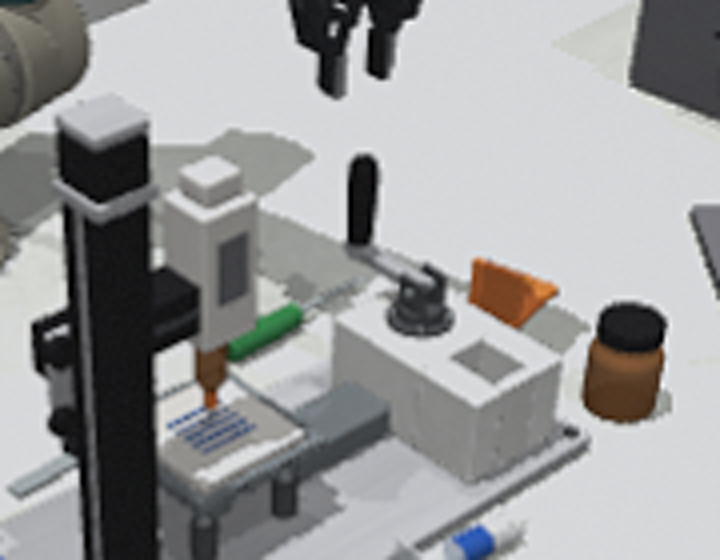

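View pics/t21.png

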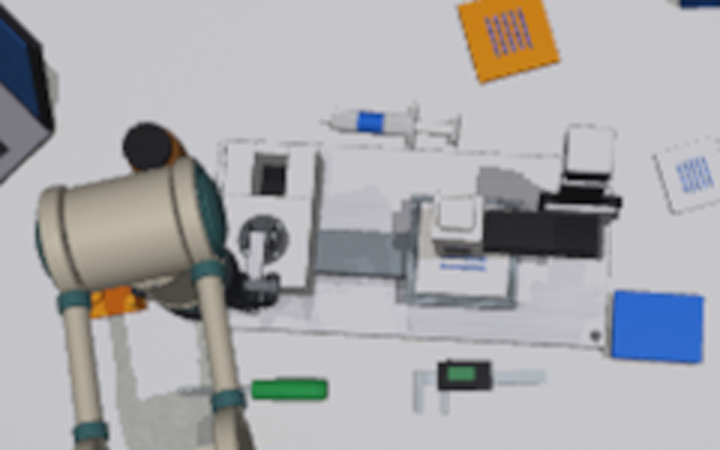

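```bash
python3 -c "
from h import *
manip.sign_off();print(manip.get_state()['clock'])"
```

```text
the job is handed in; nothing more can be done
the job is handed in; nothing more can be done
```

The plate is up under the needle with about 9 mm of air, and the job is handed in at roughly 21 s on the robot's clock (limit 70 s). The sign-off gave no verdict.

**What I did:**
- **Folding:** I pinched the stowed bar and lifted it to about 66°. Then I took the knob over to the other side and pressed it down onto the stop with about 14 N.
- **Winding:** I gripped the upright knob and wound the crank clockwise about 362°, which raises the tray about 25 mm. Then I let go and lifted the hand clear.

**Last checks:**
- **Gap:** the last side picture gives about 9 mm between needle tip and plate. Counting crank turns against a measured needle height of about 104.5 mm gives 9.4 mm. I trust these to about ±2.5 mm, because one pixel is nearly 4 mm and the plate can shift 4 mm in its tray.
- **Crank and plate:** the knob stands upright, the arm is flat, and the plate lies level in its tray.
- **Robot and bench:** the hand touches nothing. The bystander objects in the last pictures look unmoved, but I judged that by eye; the scraper was outside those pictures.

**Disagreements:**
- **Hub position:** the top and side cameras differed by several millimetres, up to about 10 mm on the first reading. For winding I measured the circle from where the hand gripped the knob.
- **Needle height:** readings ran from 102.5 to 106 mm, depending on which edge of the needle I used. Two checks using the hub position disagreed: one gave 106 mm, and a later rough one suggested about 110 mm, which I set aside.

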